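# Refit the washed air filter in the topping unit

### The job

Take the washed metal air filter out of the draining rack and refit it in the topping unit: set its lower edge down into the channel of the filter bay with its top leaning out of the machine, then push it back upright until it rests fully home on the stops under the header, and swing the red-knobbed turn-latch fully down to level across it (the latch may be hanging across the empty bay; nothing goes in past it until it is swung up). Leave the two chopping boards in the rack, the sauce bottle and the spice jar where they are.

Things in the scene. Friction and masses are not known exactly. Their poses are not given: they have to be found in the camera images.
- unit: Steel countertop topping unit fixed to the bench, 660 mm long, 335 deep, 225 high. Unit axes: x into the machine (away from its front, roughly world +y), y along its front, away from its pans, z up. Origin: at bench height under the middle of the filter bay, at the inner face of the channel lip. Fascia at x 10 mm; the bay is a recess between jambs at y +-84 mm; rear stops at x 38 mm.
- bay (a point): Middle of the channel floor's front edge (unit axes 0, 0, 45 mm). The channel is the slot x 0 to 21, y -84 to 84 mm; lip (x -3 to 0), end caps and back wall rise 22 mm above its floor. A filter with its lower edge in it rests by itself leaning out about 30 degrees on the lip; pushed past upright it rests by itself leaning back 7 to 12 degrees on the stops.
- filter: Air filter to be fitted: flat aluminium-framed mesh panel, 10 mm thick (its x), 160 mm wide (its y), 140 mm high (its z), 0.13 to 0.25 kg. Origin at the middle of its lower edge face. Both faces are alike; either may face out. It starts standing upright (within 3 degrees) in one of the three slots of the rack, lower edge 12 mm above the bench.
- filter_top (a point): Middle of the filter's top edge face, 140 mm above its origin; axes as the filter's.
- rack: Steel wire draining rack fixed on the bench, 195 mm long (its x), 120 mm wide (its y), origin under its middle, slots at its x -64, 0 and +64 mm, each between wire hoops 70 mm high; the panels stand along its y, 12 mm above the bench.
- board_green: Green plastic chopping board, 10 x 170 x 150 mm high, standing in another slot of the rack, axes like the filter's, origin at the middle of its underside. To be left alone.
- board_yellow: Yellow plastic chopping board, same size and axes, in the remaining slot. To be left alone.
- latch (a joint): Angle (rad) of the turn-latch on the jamb next to the pans: 0 = closed, arm level across the filter, pointing to the unit's +y; 1.57 = arm straight up; more = leaning over towards the pans (unit -y). Range 0 to 2.2. Starts anywhere from 0.05 to 1.9; the bay is clear of it above about 1.4. Stays where it is left; moves with about 1.5 N at the knob.
- latch_pivot (a point): Pivot of the turn-latch: unit axes x 10, y -104 mm, z 120 mm; it turns about the unit's x axis. The flat arm is 16 mm wide, 5 mm thick, 68 mm long, its faces at x 2.5 to 7.5 mm.
- latch_knob (a point): Middle of the latch's red thumb knob, 58 mm from the pivot along the arm: a cylinder 16 mm in diameter standing out of the arm towards the front, from x 2 mm to x -26 mm in unit axes (this point is at x -12 mm).
- sauce_bottle: Amber bottle with orange cap, 66 mm in diameter, 200 mm tall, loose on the bench, origin under its middle. To be left alone.
- spice_jar: Clear jar with yellow label and white lid, 70 mm in diameter, 100 mm tall, loose on the bench, origin under its middle. To be left alone.
- header (a point): Middle of the front lower edge of the header that roofs the bay (unit axes x 10, y 0, z 192 mm; it reaches up to the unit's top at z 225 mm). Because of it the filter cannot be lowered in upright; fingers working in the bay must slant in under it.
- stops (a point): Middle of the upper rear stop bar, on its front face (unit axes x 38, y 0, z 182 mm), against which the home filter's top leans back.

How it is judged:
By the outcome, as a careful person would: the job done as asked, in the order asked, and still so for the second after the job is handed in, with the robot touching nothing.
It also fails if it takes over 72 s, if anything falls off the work surface, if the arm or the gripper's body presses on something with over 40 N, if the wrist force passes 120 N, or if a joint passes its speed limit or range.

### The arm

A 6-joint arm with a two-finger parallel gripper is mounted at the origin on the work surface. World frame = base frame: x ahead of the robot, y to its left, z up, the work surface at z = 0. Lengths are in m, angles in rad, forces in N, time in s.
With the tool pointing down it reaches from about 0.425 to 0.95 m from the base axis. Payload 3.5 kg.
Tool frame: the origin (TCP) lies on the centre line of the jaws, within the pads' length; the fingertips stand 25 mm ahead of it and the grasp point (between the pads) lies 6 mm ahead of it (ctrl.finger_overhang is the distance from the TCP to the fingertips, in m); z points along the fingers, y is the line along which they close (so a half turn about z gives the same grasp; the last joint's range is limited). The gripper opens to 85 mm and grips with 20 to 120 N. Pads are 22 mm wide; open, the fingers measure 114 mm over their backs; the gripper's body (76 mm by 85 mm) begins 54 mm behind the grasp point. The pads swing forward as they close: fully open they stand 13 mm farther back than shut.
Start: joints at [0.973, 0.286, 1.577, -0, 1.279, -0.15], TCP at [0.292, 0.608, 0.232] pointing down, gripper open.
Joint ranges: [-2.77, 2.77], [-0.9, 2.22], [0.21, 2.48], [-1.53, 4.67], [0.24, 2.81], [-2.84, 2.84]. Speed limits (rad/s): [2.79, 2.79, 3.14, 3.14, 3.14, 3.14].

### API

Orientations are given as a unit quaternion [x, y, z, w].
In Python, from plant import get_state, imaging, job, ctrl gives the robot as it stands.
- The arm moves only by the tool jog_arm, never from a script. Its argument "increments" is a list of rows, each an object of numbers: "dx", "dy", "dz": the shift along the world's x, y, z each as a share of 12 cm, from -1 to 1; "ax", "ay", "az": the turn, a rotation vector about the world's x, y, z each as a share of pi/2 rad, from -1 to 1; "gripper": the gripper command: -1 is shut, 1 is fully open, values between are in proportion. A call has 1 to 10 rows; each row is the pose to reach, as a shift and turn from the pose commanded when the call began; what a row does not reach only later rows make up. A row lasts 1/10 s, in which the tool goes at most 50 mm and 8.59 degrees, less where a joint would pass 70% of its speed; a pose out of reach is approached as far as the arm can. A call with a number of a shift or a turn outside -1 to 1 is refused whole. A call with a gripper value outside its range is refused whole. The fingers move at their own pace and stop on an object; "force" is the grip in N (left out, the last holds). Time passes only in rows, so rows that repeat a pose let the fingers close. It gives the time, the measured TCP pose, the force, the opening and the grip force at its end, in the units of the state.
- get_state(): the state, without advancing time (a new reading comes with each control period).
- imaging.read_camera(name): name is "side" or "top" or "wrist"; returns a dict with "frame" (400x640x3 uint8, blue, green, red), "depth" (400x640 float32, m along the optical axis (not along the pixel's ray), 0 where there is no reading), "camera_matrix" (3x3 intrinsics, pixels), "extrinsics" (4x4, takes a point from camera to world coordinates); the wrist camera has in their place "mount" (4x4, takes a point from camera to tool coordinates, whose origin is the TCP and whose axes are the flange's). Camera axes: x right, y up, looking along -z (the intrinsics and any distortion apply to the point x, -y, -z); pixel columns grow to the right and rows downward; lengths in m; the calibration is good to about 2 mm. A picture is of the moment at which its call begins: read the wrist's pose just before it.
- job.sign_off(): hands the job in; it is judged then, once.
The state is a dict: "time": time; "qpos": joint angles; "dq": joint speeds; "joint_efforts": joint torques, N m; "eef_pos": TCP position; "tcp_rot": TCP orientation; "contact_force": force on the tool from outside, world axes, zero at the start; "wrist_torque": the same for the moment, N m; "opening": opening from 0.0 (shut) to 1.0 (fully open); "finger_force": force on a finger pad.
Only numpy, scipy, OpenCV 4.12 (cv2) and the standard library are available. Lean on these libraries where they do the work, as an engineer would, in place of code of your own. Each camera call takes 0.05 s, during which the arm holds its last target. There are 200 camera calls.

## Working session

There is one attempt and no reset: what is moved stays moved. The work goes in short steps, Python scripts to look and compute and a tool call to move; the robot and the scene stay as the last step left them, time stands still between calls to the robot, and variables do not carry over. Pictures are saved under pics/ and viewed, at most 10 in all, crops included, and the job is handed in when it is done.

Besides the shell and the picture viewer there is one more tool, called after "Emit:" as name(argument=value, ...), one argument or row to a line, values as JSON. jog_arm: Moves the arm, as the interface text tells. Shift numbers are shares of 12 cm and turn numbers shares of pi/2 rad, none past 1 either way. Its arguments: {"type":"object","properties":{"increments":{"type":"array"},"force":{"type":"number"}},"required":["increments"]}

```bash
mkdir -p pics; ls; cat > h.py <<'E'
import numpy as np, cv2
from plant import get_state, imaging, job, ctrl
def grab(n):
    s=get_state(); r=imaging.read_camera(n); r['state']=s
    return r
def cloud(r):
    d=r['depth'];K=r['camera_matrix'];h,w=d.shape
    u,v=np.meshgrid(np.arange(w),np.arange(h))
    P=np.stack([(u-K[0,2])/K[0,0]*d,-(v-K[1,2])/K[1,1]*d,-d],-1)
    T=r['extrinsics']; return P@T[:3,:3].T+T[:3,3]
E
python3 - <<'E'
from h import *
s=get_state();print(s)
for n in('top','side'):
    r=grab(n);np.savez(n+'.npz',c=cloud(r),d=r['depth'],f=r['frame'],K=r['camera_matrix'],T=r['extrinsics'])
    cv2.imwrite(f'pics/{n}0.png',r['frame']);print(n,r['camera_matrix'],r['extrinsics'],r.keys())
E
```

```text
pics
{'time': 0.0, 'qpos': array([ 9.72993771e-01,  2.87214755e-01,  1.57819544e+00,  5.01468860e-07,
        1.27859126e+00, -1.50005212e-01]), 'dq': array([-1.58255323e-03, -5.02429881e-04, -1.31745245e-03,  1.02353860e-03,
        4.18837358e-05, -1.33918998e-03]), 'joint_efforts': array([ 6.91148216e-05, -4.05987775e+01, -2.92622334e+01, -1.28680344e-04,
        5.71511730e-03, -2.19844132e-06]), 'eef_pos': array([0.29186262, 0.60790615, 0.23100446]), 'tcp_rot': array([ 2.22032568e-01,  9.75038506e-01, -1.12110057e-03, -4.40134163e-04]), 'contact_force': array([ 0.48500988, -0.52548851, -0.55485678]), 'wrist_torque': array([ 0.04139556, -0.01429928,  0.01364403]), 'finger_force': 0.0, 'opening': 1.002603534045781}
top [[479.31994427   0.         320.83497115]
 [  0.         479.31994427 207.20659984]
 [  0.           0.           1.        ]] [[-0.01909757  0.98518504 -0.17042806  0.41438161]
 [-0.99961135 -0.02227658 -0.01676017 -0.02260632]
 [-0.02030843  0.17004175  0.98522757  1.13111667]
 [ 0.          0.          0.          1.        ]] dict_keys(['frame', 'depth', 'camera_matrix', 'extrinsics', 'state'])
side [[475.30367515   0.         313.22973174]
 [  0.         475.30367515 192.77600858]
 [  0.           0.           1.        ]] [[-0.54529591 -0.69345915  0.4709212   1.11832524]
 [ 0.83811098 -0.44104521  0.32101262  0.36171053]
 [-0.01491159  0.5697311   0.82169588  1.06601236]
 [ 0.          0.          0.          1.        ]] dict_keys(['frame', 'depth', 'camera_matrix', 'extrinsics', 'state'])
```

View pics/top0.png

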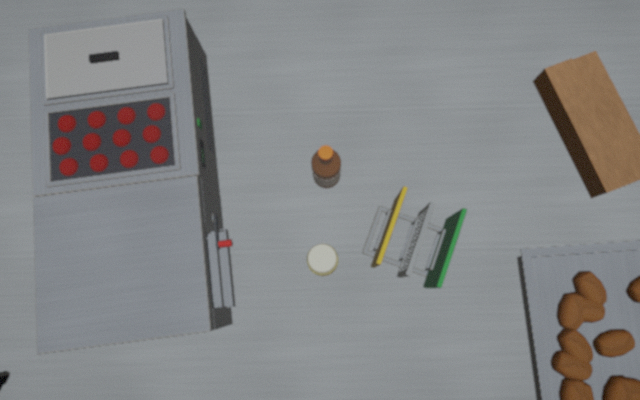

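View pics/side0.png

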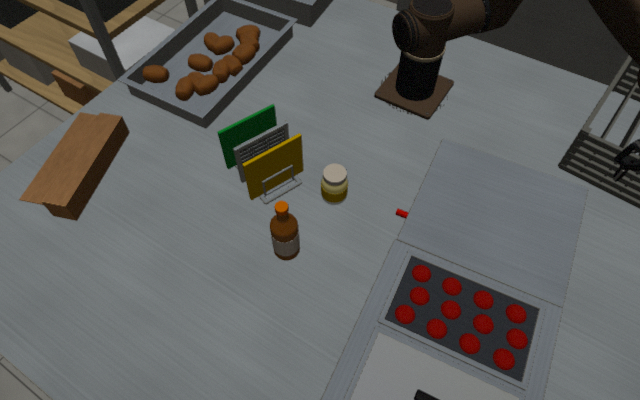

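The top view shows the filter (grey mesh) in the middle slot at about (416,240), between yellow (391,225) and green (452,248). The unit's front runs from (187,12) to (212,328), and the red knob is at (225,244). In the side view the knob is at (402,213), the jar at (335,183) and the bottle at (285,232). Next I'll measure from depth.

```bash
python3 - <<'E'
from h import *
top=np.load('top.npz');side=np.load('side.npz')
c=top['c'];f=top['f'].astype(int)
def at(n,u,v): return np.round(n['c'][v,u],3)
# unit top front edge: per row, last column left of 215 with z in .215-.235
pts=[]
for v in range(20,330,3):
    m=np.where((abs(c[v,:,2]-.225)<.012)&(np.arange(640)<240)&(np.arange(640)>100))[0]
    if len(m): pts.append(c[v,m.max()])
pts=np.array(pts);print('edge',np.round(pts[::12],3))
vx,vy,x0,y0=cv2.fitLine(pts[:,:2].astype(np.float32),cv2.DIST_HUBER,0,.001,.001).ravel();print('edge dir',vx,vy,x0,y0,len(pts))
for nm,n in(('top',top),('side',side)):
    f=n['f'].astype(int);c=n['c'];z=c[...,2]
    b,g,r=f[...,0],f[...,1],f[...,2]
    red=(r>120)&(g<70)&(b<70)
    u,v=np.meshgrid(np.arange(640),np.arange(400))
    k=red&((abs(u-225)<12)&(abs(v-244)<8) if nm=='top' else (abs(u-402)<10)&(abs(v-213)<10))
    P=c[k];print(nm,'knob',len(P),np.median(P,0),P.min(0),P.max(0),u[k].min(),u[k].max(),v[k].min(),v[k].max())
    if nm=='top':
        m=(u>365)&(u<470)&(v>180)&(v<295)&(z>.13)&(z<.18)
        for name,mm in(('yellow',m&(r>g)&(r-b>40)),('green',m&(g-r>30)),('grey',m&(abs(r-b)<25)&(abs(g-r)<25)&(u>398)&(u<434))):
            P=c[mm]; 
            if len(P)<5: print(name,len(P));continue
            zt=np.percentile(P[:,2],90);Q=P[P[:,2]>zt-.012]
            rr=cv2.minAreaRect((Q[:,:2]*1000).astype(np.float32));print(name,len(P),zt,rr)
for n,u,v in((top,325,152),(top,322,259),(top,232,325),(top,205,328),(side,282,207),(side,335,170)): print(at(n,u,v))
for nm,n,x0,x1,y0,y1,s in(('top',top,180,260,200,340,4),('top',top,355,475,175,295,5),):
    pass
a=cv2.resize(top['f'][200:340,185:255],None,fx=4,fy=4,interpolation=2);b=cv2.resize(top['f'][175:295,360:475],None,fx=4,fy=4,interpolation=2)
w=np.zeros((560,280+460,3),np.uint8);w[:560,:280]=a;w[:480,280:]=b;cv2.imwrite('pics/crop1.png',w)
E
```

```text
edge [[0.974 0.268 0.22 ]
 [0.893 0.26  0.219]
 [0.814 0.251 0.222]
 [0.74  0.243 0.215]
 [0.665 0.234 0.217]
 [0.591 0.229 0.221]
 [0.521 0.222 0.221]
 [0.453 0.215 0.213]
 [0.385 0.207 0.217]]
edge dir 0.994777 0.1020721 0.6490823 0.23417693 104
top knob 69 [0.51582337 0.19775249 0.1282184 ] [ 0.41438161 -0.02260632  0.12410012] [0.52266491 0.21273443 1.13111667] 218 231 240 246
yellow 464 0.16257228118828546 ((542.7955322265625, -149.18319702148438), (10.375238418579102, 169.2486114501953), 68.47410583496094)
green 457 0.16292576176299406 ((495.0321044921875, -267.72088623046875), (10.601621627807617, 169.19528198242188), 68.27228546142578)
grey 440 0.15265507956514887 ((530.3012084960938, -205.97637939453125), (63.97674560546875, 178.72804260253906), 89.69523620605469)
side knob 47 [0.51697818 0.20043803 0.13028308] [0.50886307 0.18601214 0.12625229] [0.52200238 0.21197276 0.13706497] 396 407 209 215
[ 0.689 -0.017  0.196]
[ 0.48  -0.005  0.099]
[ 0.339  0.207 -0.001]
[0.349 0.212 0.223]
[ 0.691 -0.013  0.201]
[ 0.477 -0.007  0.102]
```

View pics/crop1.png

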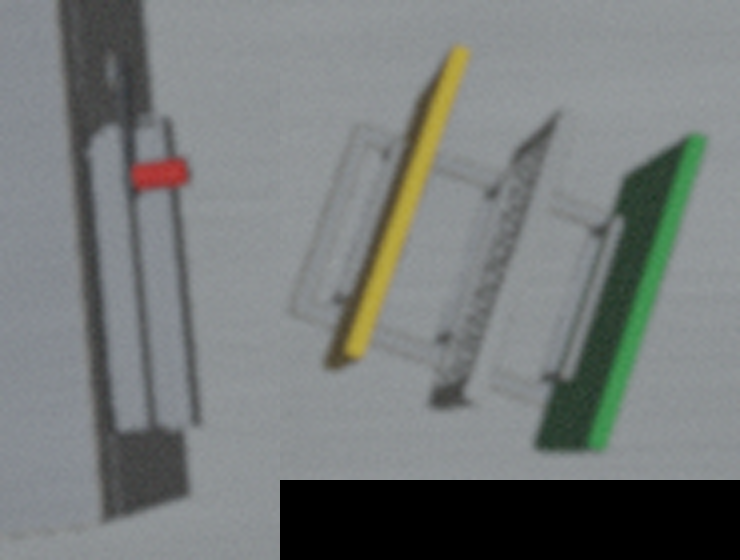

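```bash
cat >> h.py <<'E'
def ray(n,u,v,z):
    K=n['K'];T=n['T'];d=T[:3,:3]@np.array([(u-K[0,2])/K[0,0],-(v-K[1,2])/K[1,1],-1]);o=T[:3,3]
    return o+d*(z-o[2])/d[2]
E
python3 - <<'E'
from h import *
top=np.load('top.npz');side=np.load('side.npz');c=top['c'];f=top['f'].astype(int)
print('lip',ray(top,227,230,.067),ray(top,234,306,.067))
print('back of light',ray(top,216,231,.045),ray(top,222.5,307,.045))
print('ftop',ray(top,430,202.5,.152),ray(top,407.5,276,.152))
print('near corner',ray(top,212,328,.225),'far',ray(top,184,11,.225))
z=c[...,2];u,v=np.meshgrid(np.arange(640),np.arange(400))
m=(z>.135)&(z<.157)&(u>398)&(u<436)&(v>195)&(v<285)&(f[...,2]-f[...,0]<25)&(f[...,1]-f[...,2]<20)
P=c[m]; n=np.array([.371,.929]);t=np.array([.929,-.371]);C=np.array([.5189,-.2084])
a=(P[:,:2]-C)@n;b=(P[:,:2]-C)@t
k=abs(a)<.02;print(k.sum(),np.percentile(a[k],[5,50,95]),np.percentile(b[k],[1,3,50,97,99]),np.percentile(P[k,2],[50,95]))
print(np.polyfit(b[k],a[k],1))
# vicinity profiles of bay at depth
for vv in(240,255,270,290): print(vv,[tuple(np.round(c[vv,uu],3)) for uu in range(205,240,3)])
E
```

```text
lip [0.55132248 0.20704207 0.067     ] [0.38384782 0.18930099 0.067     ]
back of light [0.55239389 0.23705447 0.045     ] [0.38150586 0.21938634 0.045     ]
ftop [ 0.58852156 -0.23178919  0.152     ] [ 0.43909705 -0.17796243  0.152     ]
near corner [0.34929851 0.19815038 0.225     ] far [0.99118065 0.26920735 0.225     ]
435 [-0.00459599  0.00053539  0.00487083] [-0.08307645 -0.08031589 -0.00572012  0.07061672  0.07360617] [0.15030325 0.15333877]
[0.00142331 0.00046032]
240 [(np.float64(0.515), np.float64(0.221), np.float64(0.2)), (np.float64(0.533), np.float64(0.258), np.float64(0.035)), (np.float64(0.53), np.float64(0.243), np.float64(0.066)), (np.float64(0.53), np.float64(0.236), np.float64(0.066)), (np.float64(0.523), np.float64(0.215), np.float64(0.127)), (np.float64(0.532), np.float64(0.228), np.float64(0.045)), (np.float64(0.523), np.float64(0.202), np.float64(0.126)), (np.float64(0.522), np.float64(0.196), np.float64(0.128)), (np.float64(0.414), np.float64(-0.023), np.float64(1.131)), (np.float64(0.536), np.float64(0.209), np.float64(-0.001)), (np.float64(0.536), np.float64
[... 1525 characters left out ...]
t64(0.419), np.float64(0.213), np.float64(0.225)), (np.float64(0.419), np.float64(0.211), np.float64(0.208)), (np.float64(0.419), np.float64(0.247), np.float64(0.041)), (np.float64(0.419), np.float64(0.242), np.float64(0.033)), (np.float64(0.419), np.float64(0.228), np.float64(0.065)), (np.float64(0.419), np.float64(0.222), np.float64(0.062)), (np.float64(0.419), np.float64(0.218), np.float64(0.048)), (np.float64(0.419), np.float64(0.212), np.float64(0.044)), (np.float64(0.419), np.float64(0.206), np.float64(0.042)), (np.float64(0.418), np.float64(0.197), np.float64(0.054)), (np.float64(0.419), np.float64(0.201), np.float64(-0.003)), (np.float64(0.418), np.float64(0.193), np.float64(0.003))]
```

```bash
cat >> h.py <<'E'
from scipy.spatial.transform import Rotation as Rn
YAW=np.deg2rad(5.95); O=np.array([.4685,.205,0.])
UX=np.array([-np.sin(YAW),np.cos(YAW),0]);UY=np.array([-np.cos(YAW),-np.sin(YAW),0]);UZ=np.array([0,0,1.])
def W(p): p=np.array(p)/1000.; return O+p[0]*UX+p[1]*UY+p[2]*UZ
def Rtool(z,y):
    return Rn.from_matrix(np.stack([np.cross(y,z),y,z],1))
def Runit(deg,mode):   # mode 'y': jaws close along unit y; 'x': jaws close across panel
    t=np.deg2rad(deg); z=np.sin(t)*UX-np.cos(t)*UZ
    return Rtool(z,-UY) if mode=='y' else Rtool(z,np.cos(t)*UX+np.sin(t)*UZ)
def go(tcp,R,s=None):
    s=s or get_state(); d=(np.array(tcp)-s['eef_pos'])/.12
    a=(R*Rn.from_quat(s['tcp_rot']).inv()).as_rotvec()/(np.pi/2)
    print('d',np.round(d,3),'a',np.round(a,3))
def U(p): d=np.array(p)-O; return np.round(1000*np.array([d@UX,d@UY,d[2]]),1)
E
python3 - <<'E'
from h import *
print(ctrl.finger_overhang,[x for x in dir(ctrl) if x[0]!='_'])
R=Runit(45,'y');zt=R.as_matrix()[:,2]
tip=W((-10,-46,113)); tcp=tip-.025*zt; print(tcp,tcp-.09*zt)
go(tcp-.09*zt,R)
E
```

```text
0.025 ['Unreachable', 'finger_overhang']
[0.51712127 0.18223982 0.13067767] [0.52371818 0.11894306 0.19431728]
d [ 1.932 -4.075 -0.307] a [ 0.427  0.299 -0.615]
```

Emit:
jog_arm(
  increments=[
    {"dz":0.5,"gripper":1},
    {"dz":1},
    {"dz":1,"dx":0.4,"dy":-0.4},
    {"dz":1,"dx":0.8,"dy":-0.8},
    {"dz":1,"dx":1,"dy":-1},
    {"dz":1,"dx":1,"dy":-1},
  ],
)

```text
$.increments[0]: bad value
```

Emit:
jog_arm(
  increments=[
    {"dx":0.35,"dy":-0.35},
    {"dx":0.7,"dy":-0.7},
    {"dx":0.93,"dy":-1},
    {"dx":0.93,"dy":-1},
  ],
)

```text
$.increments[0]: bad value
```

Emit:
jog_arm(
  increments=[
    {"dy":-0.4,"az":-0.1},
    {"dy":-0.8,"az":-0.2},
    {"dy":-1,"az":-0.3},
    {"dy":-1,"az":-0.3},
    {"dy":-1,"az":-0.3},
  ],
)

```text
$.increments[0]: bad value
```

Emit:
jog_arm(
  increments=[
    {"dy":-0.4,"ax":0.1,"gripper":0.0},
    {"dy":-0.8,"ax":0.2},
    {"dy":-1,"ax":0.3},
    {"dy":-1,"ax":0.4},
    {"dy":-1,"ax":0.45},
    {"dy":-1,"ax":0.45},
  ],
)

```text
$.increments[0]: bad value
```

```bash
python3 - <<'E'
from h import *
s=get_state();print(s['time'],s['eef_pos'],s['qpos'],s['opening'])
R=Runit(45,'y');zt=R.as_matrix()[:,2]
tip=W((-10,-46,113)); tcp=tip-.025*zt
go(tcp-.09*zt,R);go(tcp,R)
E
```

```text
0.1 [0.29189115 0.60794382 0.23116458] [ 9.72984916e-01  2.87079315e-01  1.57806652e+00  1.53511056e-05
  1.27863524e+00 -1.49995233e-01] 0.9965226600155215
d [ 1.932 -4.075 -0.307] a [ 0.427  0.299 -0.615]
d [ 1.877 -3.548 -0.837] a [ 0.427  0.299 -0.615]
```

Emit:
jog_arm(
  increments=[
    {"dx":0,"dy":0,"dz":0.5,"ax":0,"ay":0,"az":0,"gripper":1},
    {"dx":0,"dy":0,"dz":1,"ax":0,"ay":0,"az":0,"gripper":1},
    {"dx":0.4,"dy":-0.4,"dz":1,"ax":0,"ay":0,"az":0,"gripper":1},
    {"dx":0.8,"dy":-0.8,"dz":1,"ax":0,"ay":0,"az":0,"gripper":1},
    {"dx":1,"dy":-1,"dz":1,"ax":0,"ay":0,"az":0,"gripper":1},
    {"dx":1,"dy":-1,"dz":1,"ax":0,"ay":0,"az":0,"gripper":1},
  ],
)

```text
time: 0.7
eef_pos: [0.4147, 0.4856, 0.3523]
tcp_rot: [0.224, 0.975, -0.0, 0.0]
contact_force: [-0.3, 0.7, 0.5]
opening: 0.998
finger_force: 0.0
```

All fields are required. Continuing.

Emit:
jog_arm(
  increments=[
    {"dx":0.35,"dy":-0.35,"dz":0,"ax":0,"ay":0,"az":0,"gripper":0},
    {"dx":0.7,"dy":-0.7,"dz":0,"ax":0,"ay":0,"az":0,"gripper":0},
    {"dx":0.93,"dy":-1,"dz":0,"ax":0,"ay":0,"az":0,"gripper":0},
    {"dx":0.93,"dy":-1,"dz":0,"ax":0,"ay":0,"az":0,"gripper":0},
  ],
)

```text
time: 1.1
eef_pos: [0.5264, 0.3646, 0.3513]
tcp_rot: [0.224, 0.975, -0.001, -0.0]
contact_force: [-0.2, 0.9, -0.2]
opening: 0.498
finger_force: 0.0
```

Emit:
jog_arm(
  increments=[
    {"dx":0,"dy":-0.4,"dz":0,"ax":0,"ay":0,"az":-0.1,"gripper":0},
    {"dx":0,"dy":-0.8,"dz":0,"ax":0,"ay":0,"az":-0.2,"gripper":0},
    {"dx":0,"dy":-1,"dz":0,"ax":0,"ay":0,"az":-0.3,"gripper":0},
    {"dx":0,"dy":-1,"dz":0,"ax":0,"ay":0,"az":-0.3,"gripper":0},
    {"dx":0,"dy":-1,"dz":0,"ax":0,"ay":0,"az":-0.3,"gripper":0},
  ],
)

```text
time: 1.6
eef_pos: [0.5236, 0.2487, 0.3523]
tcp_rot: [0.443, 0.896, 0.0, -0.0]
contact_force: [0.3, 0.2, 0.5]
opening: 0.501
finger_force: 0.0
```

Emit:
jog_arm(
  increments=[
    {"dx":0,"dy":-0.4,"dz":0,"ax":0.1,"ay":0,"az":0,"gripper":0},
    {"dx":0,"dy":-0.8,"dz":0,"ax":0.2,"ay":0,"az":0,"gripper":0},
    {"dx":0,"dy":-1,"dz":0,"ax":0.3,"ay":0,"az":0,"gripper":0},
    {"dx":0,"dy":-1,"dz":0,"ax":0.4,"ay":0,"az":0,"gripper":0},
    {"dx":0,"dy":-1,"dz":0,"ax":0.45,"ay":0,"az":0,"gripper":0},
    {"dx":0,"dy":-1,"dz":0,"ax":0.45,"ay":0,"az":0,"gripper":0},
  ],
)

```text
time: 2.2
eef_pos: [0.5236, 0.1279, 0.3498]
tcp_rot: [0.417, 0.84, 0.31, -0.155]
contact_force: [-1.0, 0.7, -0.6]
opening: 0.501
finger_force: 0.0
```

```bash
python3 - <<'E'
from h import *
s=get_state();print(s['time'],s['eef_pos'],s['qpos'],s['opening'])
R=Runit(45,'y');zt=R.as_matrix()[:,2]
tip=W((-10,-46,113)); tcp=tip-.025*zt
go(tcp-.09*zt,R);go(tcp,R)
E
```

```text
2.2 [0.52359635 0.12786032 0.34983758] [-0.25715101 -0.08838038  1.87582837  0.67924385  1.57167873 -0.98309536] 0.5014590789513943
d [ 1.000e-03 -7.400e-02 -1.296e+00] a [ 0.032  0.28  -0.239]
d [-0.054  0.453 -1.826] a [ 0.032  0.28  -0.239]
```

Emit:
jog_arm(
  increments=[
    {"dx":0,"dy":-0.07,"dz":-0.4,"ax":0.01,"ay":0.1,"az":-0.08,"gripper":0},
    {"dx":0,"dy":-0.07,"dz":-0.8,"ax":0.02,"ay":0.2,"az":-0.16,"gripper":0},
    {"dx":0,"dy":-0.07,"dz":-1,"ax":0.032,"ay":0.28,"az":-0.239,"gripper":0},
    {"dx":0,"dy":-0.07,"dz":-1,"ax":0.032,"ay":0.28,"az":-0.239,"gripper":0},
    {"dx":0,"dy":-0.07,"dz":-1,"ax":0.032,"ay":0.28,"az":-0.239,"gripper":0},
    {"dx":0,"dy":-0.07,"dz":-1,"ax":0.032,"ay":0.28,"az":-0.239,"gripper":0},
  ],
)

```text
time: 2.8
eef_pos: [0.5244, 0.1212, 0.2333]
tcp_rot: [0.616, 0.69, 0.256, -0.281]
contact_force: [-0.5, 0.6, -0.8]
opening: 0.497
finger_force: 0.0
```

Emit:
jog_arm(
  increments=[
    {"dx":0,"dy":0,"dz":-0.3,"ax":0,"ay":0,"az":0,"gripper":-0.1},
    {"dx":0,"dy":0,"dz":-0.3,"ax":0,"ay":0,"az":0,"gripper":-0.1},
    {"dx":0,"dy":0,"dz":-0.3,"ax":0,"ay":0,"az":0,"gripper":-0.1},
  ],
)

```text
time: 3.1
eef_pos: [0.5238, 0.1207, 0.1972]
tcp_rot: [0.617, 0.688, 0.256, -0.282]
contact_force: [0.7, 0.3, -0.2]
opening: 0.451
finger_force: 0.0
```

```bash
python3 - <<'E'
from h import *
r=grab('wrist');s=r['state'];print(s['time'],s['eef_pos'],s['qpos'],s['opening'])
R=Runit(45,'y');zt=R.as_matrix()[:,2]
tip=W((-10,-46,113)); tcp=tip-.025*zt
go(tcp,R,s); cv2.imwrite('pics/w1.png',r['frame'])
M=r['mount'];print(M)
T=np.eye(4);T[:3,:3]=Rn.from_quat(s['tcp_rot']).as_matrix();T[:3,3]=s['eef_pos'];r['extrinsics']=T@M
c=cloud(r);np.savez('w1.npz',c=c,f=r['frame'],d=r['depth'],K=r['camera_matrix'],T=T@M)
f=r['frame'].astype(int);k=(f[...,2]>110)&(f[...,1]<60)&(f[...,0]<60)&(r['depth']>0)
v,u=np.where(k);P=c[k];d=P-O;Q=np.stack([d@UX,d@UY,d[:,2]],1)*1000
print(len(P),u.min(),u.max(),v.min(),v.max(),np.percentile(Q,[5,50,95],axis=0))
E
```

```text
3.1 [0.52384684 0.12065822 0.19724949] [-0.28465134  0.11621697  1.98426844  0.71841775  1.44201563 -0.6404391 ] 0.45075305590631076
d [-0.056  0.513 -0.555] a [ 0.002  0.003 -0.002]
[[ 7.39077065e-04  9.47936175e-01  3.18459514e-01  8.20469781e-02]
 [ 9.99999719e-01 -7.39838693e-04 -1.18561374e-04  1.51131547e-05]
 [ 1.23220055e-04  3.18459512e-01 -9.47936456e-01 -1.41560714e-01]
 [ 0.00000000e+00  0.00000000e+00  0.00000000e+00  1.00000000e+00]]
3033 309 634 0 204 [[ -15.58428223 -273.22678977  128.80084362]
 [  79.24676178 -224.40773014  231.15417842]
 [  93.54614057  -44.61196558  237.80312911]]
```

View pics/w1.png

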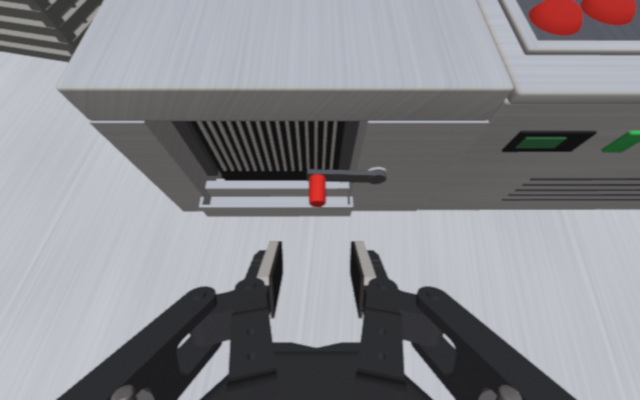

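The wrist view shows the latch nearly level with its knob at (317,190) between the open fingers. The channel lip runs from (202,203) to (352,203). I'll refine the unit pose from this depth image.

```bash
python3 - <<'E'
from h import *
n=np.load('w1.npz');c=n['c'];f=n['f'].astype(int)
d=c-O;Q=np.stack([d@UX,d@UY,d[...,2]],-1)*1000
k=(f[...,2]>110)&(f[...,1]<60);k[:170]=0;k[210:]=0;k[:,:300]=0;k[:,335:]=0
print('knob',k.sum(),np.percentile(Q[k],[3,50,97],axis=0).round(1))
# fascia plane: patches beside the bay
for (u0,u1,v0,v1) in((400,480,135,195),(130,165,140,160),(150,500,100,112)):
    q=Q[v0:v1,u0:u1].reshape(-1,3);A=np.c_[q[:,1],q[:,2],np.ones(len(q))];co=np.linalg.lstsq(A,q[:,0],rcond=None)[0]
    print('fascia',q.mean(0).round(1),co.round(3))
for u in(230,260,290): print(u,[(v,*Q[v,u].round(0)) for v in range(176,214,2)])
print('lip ends',ray(n,201,203,.067)-O,ray(n,353,203,.067)-O,U(ray(n,201,203,.067)),U(ray(n,353,203,.067)))
print('jambs',[U(c[160,u]) for u in(160,180,185,190,195,350,355,360,365,370)])
E
```

```text
knob 451 [[-23.1 -53.8 124.4]
 [-11.  -47.2 129.6]
 [  4.2 -40.7 131.4]]
fascia [  12.8 -163.1  131.7] [-0.037 -0.112 21.495]
fascia [ 10.7  98.4 158.3] [ 0.079 -0.458 75.401]
fascia [ 11.9 -51.9 209.6] [-9.00000e-03 -8.74000e-01  1.94521e+02]
230 [(176, np.float64(48.0), np.float64(61.0), np.float64(52.0)), (178, np.float64(48.0), np.float64(63.0), np.float64(47.0)), (180, np.float64(47.0), np.float64(64.0), np.float64(43.0)), (182, np.float64(31.0), np.float64(55.0), np.float64(67.0)), (184, np.float64(28.0), np.float64(54.0), np.float64(67.0)), (186, np.float64(25.0), np.float64(54.0), np.float64(67.0)), (188, np.float64(23.0), np.float64(54.0), np.float64(67.0)), (190, np.float64(22.0), np.float64(55.0), np.float64(63.0)), (192, np.float64(23.0), np.float64(56.0), np.float64(57.0)), (194, np.float64(22.0), np.float64(58.0), np.float64(53.0)), (196, np.float64(23.0), np.float64(60.0), np.float64(46.0)), (198, np.float64(21.0), np.float64(60.0), np.float64(43.0)), (200, np.float64(18.0), np.float64(59.0), np.float64(45.0)), (202, np.float64(16.0), np.float64(59.0), np.float64(44.0)
[... 2379 characters left out ...]
(-15.0), np.float64(46.0)), (206, np.float64(1.0), np.float64(-17.0), np.float64(66.0)), (208, np.float64(-1.0), np.float64(-17.0), np.float64(63.0)), (210, np.float64(-1.0), np.float64(-17.0), np.float64(58.0)), (212, np.float64(-0.0), np.float64(-16.0), np.float64(51.0))]
lip ends [-0.08386713 -0.00548215  0.067     ] [0.0878172  0.01353882 0.067     ] [ 3.2 84.  67. ] [  4.4 -88.7  67. ]
jambs [array([ 11.7,  96. , 141.1]), array([ 17.3,  82.5, 132.9]), array([ 22.5,  82.1, 125.2]), array([ 29.8,  83. , 114.3]), array([ 36.8,  83.3, 103.8]), array([ 41.1, -83.5,  99.2]), array([ 26.5, -85.3, 121.1]), array([ 12.5, -86.3, 141.9]), array([ 11.8, -90.7, 143. ]), array([ 12.7, -95.5, 141.7])]
```

```bash
sed -i 's/^def W(p)/O=O+.0019*UX-.0012*UY\ndef W(p)/' h.py; python3 - <<'E'
from h import *
R=Runit(45,'y');zt=R.as_matrix()[:,2]
tcp=W((-10,-46,115.5))-.025*zt
go(tcp,R)
for p in(.05,.4,.8,1.2,1.5,1.75): print(p,np.round((58*(np.cos(p)-np.cos(.05))*UY+58*(np.sin(p)-np.sin(.05))*UZ)/120,3))
E
```

```text
d [-0.053  0.532 -0.54 ] a [ 0.002  0.004 -0.002]
0.05 [0. 0. 0.]
0.4 [0.037 0.004 0.164]
0.8 [0.145 0.015 0.323]
1.2 [0.306 0.032 0.426]
1.5 [0.446 0.046 0.458]
1.75 [0.566 0.059 0.451]
```

Emit:
jog_arm(
  increments=[
    {"dx":-0.02,"dy":0.2,"dz":-0.2,"ax":0,"ay":0,"az":0,"gripper":-0.1},
    {"dx":-0.04,"dy":0.4,"dz":-0.4,"ax":0,"ay":0,"az":0,"gripper":-0.1},
    {"dx":-0.053,"dy":0.53,"dz":-0.54,"ax":0,"ay":0,"az":0,"gripper":-0.1},
    {"dx":-0.053,"dy":0.53,"dz":-0.54,"ax":0,"ay":0,"az":0,"gripper":-0.1},
    {"dx":-0.053,"dy":0.53,"dz":-0.54,"ax":0,"ay":0,"az":0,"gripper":-1},
    {"dx":-0.053,"dy":0.53,"dz":-0.54,"ax":0,"ay":0,"az":0,"gripper":-1},
    {"dx":-0.053,"dy":0.53,"dz":-0.54,"ax":0,"ay":0,"az":0,"gripper":-1},
    {"dx":-0.053,"dy":0.53,"dz":-0.54,"ax":0,"ay":0,"az":0,"gripper":-1},
  ],
  force=25,
)

```text
time: 3.95
eef_pos: [0.5183, 0.183, 0.1327]
tcp_rot: [0.618, 0.688, 0.257, -0.281]
contact_force: [0.2, 0.1, 0.7]
opening: -0.007
finger_force: 0.0
```

```bash
python3 - <<'E'
from h import *
r=grab('wrist');s=r['state'];cv2.imwrite('pics/w2.png',r['frame'][100:400,160:480])
print(U(s['eef_pos']),U(s['eef_pos']+.025*Rn.from_quat(s['tcp_rot']).as_matrix()[:,2]))
E
```

```text
[-29.  -46.1 132.7] [-11.4 -46.2 114.9]
```

View pics/w2.png

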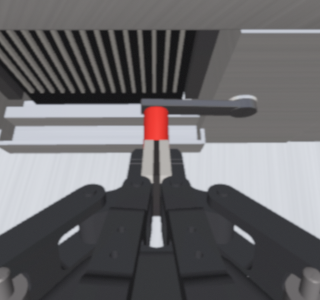

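```bash
python3 - <<'E'
from h import *
r=grab('wrist');s=r['state']
T=np.eye(4);T[:3,:3]=Rn.from_quat(s['tcp_rot']).as_matrix();T[:3,3]=s['eef_pos'];r['extrinsics']=T@r['mount']
c=cloud(r)
f=r['frame']
for v in range(200,325,6):
    print(v,U(c[v,316]),f[v,316],'|',U(c[v,308]),f[v,308],'|',U(c[v,324]))
E
```

```text
200 [  6.8 -45.9 130.4] [115 106 104] | [  6.3 -40.8 131.3] [116 106 104] | [  6.4 -50.9 131.2]
206 [  3.3 -45.9 128.8] [ 64  66 175] | [  2.7 -40.8 130.2] [66 64 74] | [  3.2 -50.9 129.2]
212 [ -1.9 -45.9 131.3] [ 57  65 244] | [ -1.1 -40.9 129.5] [ 45  52 215] | [ -1.2 -50.9 129.7]
218 [ -5.5 -45.9 130.4] [ 59  67 245] | [ -5.2 -40.9 129.5] [ 46  53 218] | [ -5.2 -50.8 129.7]
224 [ -9.6 -45.9 130.8] [ 60  68 245] | [ -8.9 -41.  128.8] [ 47  53 220] | [ -9.3 -50.8 130. ]
230 [-13.5 -45.9 130.9] [ 62  69 246] | [-12.5 -41.  128.2] [ 48  54 222] | [-12.9 -50.8 129.2]
236 [-17.1 -45.9 130.4] [ 62  71 246] | [-16.4 -41.1 128.3] [ 48  55 224] | [-16.9 -50.7 129.8]
242 [-25.2 -45.8 144.5] [49 47 49] | [-25.5 -41.5 145.6] [176 178 181] | [-24.9 -50.2 143.7]
248 [-30.  -45.8 149.7] [50 49 51] | [-29.7 -41.7 148.9] [176 179 181] | [-29.8 -50.  149. ]
254 [-34.1 -45.8 153.6] [48 47 49] | [-34.1 -41.8 153.6] [176 178 181] | [-34.1 -49.8 153.5]
260 [-37.8 -45.8 156.5] [49 48 51] | [-37.8 -41.9 156.3] [176 178 181] | [-37.7 -49.6 156.2]
266 [-41.6 -45.8 160.4] [49 48 51] | [-41.7 -42.1 161. ] [1
[... 152 characters left out ...]
61 60 63] | [-48.7 -42.4 170.1] [135 137 139] | [-47.9 -49.2 165.6]
284 [-50.  -45.8 163. ] [61 60 62] | [-51.6 -42.5 172.7] [60 56 55] | [-51.4 -49.  171.7]
290 [-52.2 -45.8 160.4] [62 61 64] | [-54.3 -42.6 175.6] [60 57 56] | [-54.2 -48.9 175. ]
296 [-54.4 -45.8 157.5] [62 61 63] | [-56.8 -42.6 177.3] [56 53 53] | [-56.6 -48.8 176.1]
302 [-56.8 -45.8 155.9] [61 60 62] | [-59.3 -42.7 180.7] [47 45 45] | [-59.  -48.7 178. ]
308 [-59.2 -45.8 154.7] [61 59 62] | [-61.3 -42.7 179.3] [39 37 36] | [-61.  -48.8 175.7]
314 [-61.5 -45.8 151.3] [63 62 64] | [-63.4 -42.8 179.7] [46 43 42] | [-62.5 -49.1 166.1]
320 [-57.2 -46.7   0.2] [221 215 212] | [-64.6 -42.4 163.1] [54 50 50] | [-64.7 -49.1 164.1]
```

The fingers shut just in front of the knob, at crop (155,145). By depth, the fingertips stand about 30 mm short of where the stated overhang puts them. I'll reopen, advance 26 mm along the tool axis and close again, watching the force.

Emit:
jog_arm(
  increments=[
    {"dx":0,"dy":0,"dz":0,"ax":0,"ay":0,"az":0,"gripper":-0.2},
    {"dx":0,"dy":0,"dz":0,"ax":0,"ay":0,"az":0,"gripper":-0.2},
    {"dx":0,"dy":0,"dz":0,"ax":0,"ay":0,"az":0,"gripper":-0.2},
    {"dx":-0.008,"dy":0.08,"dz":-0.08,"ax":0,"ay":0,"az":0,"gripper":-0.2},
    {"dx":-0.016,"dy":0.154,"dz":-0.154,"ax":0,"ay":0,"az":0,"gripper":-0.2},
    {"dx":-0.016,"dy":0.154,"dz":-0.154,"ax":0,"ay":0,"az":0,"gripper":-0.2},
  ],
  force=25,
)

```text
time: 4.65
eef_pos: [0.5135, 0.2035, 0.111]
tcp_rot: [0.618, 0.688, 0.255, -0.284]
contact_force: [-0.4, -0.2, -0.9]
opening: 0.398
finger_force: 0.0
```

Emit:
jog_arm(
  increments=[
    {"dx":0,"dy":0,"dz":0,"ax":0,"ay":0,"az":0,"gripper":-1},
    {"dx":0,"dy":0,"dz":0,"ax":0,"ay":0,"az":0,"gripper":-1},
    {"dx":0,"dy":0,"dz":0,"ax":0,"ay":0,"az":0,"gripper":-1},
    {"dx":0,"dy":0,"dz":0,"ax":0,"ay":0,"az":0,"gripper":-1},
  ],
  force=25,
)

```text
time: 5.05
eef_pos: [0.5162, 0.2026, 0.1132]
tcp_rot: [0.618, 0.687, 0.257, -0.282]
contact_force: [3.7, 4.9, -3.2]
opening: 0.175
finger_force: 25.3
```

```bash
python3 - <<'E'
from h import *
r=grab('wrist');s=r['state']
T=np.eye(4);T[:3,:3]=Rn.from_quat(s['tcp_rot']).as_matrix();T[:3,3]=s['eef_pos'];r['extrinsics']=T@r['mount']
c=cloud(r);f=r['frame'].astype(int)
print(U(s['eef_pos']),s['opening'],s['finger_force'])
for u in(300,304,316,328,332):
  print(u,[(v,*((T[:3,:3].T@(c[v,u]-s['eef_pos']))*1000).round(0)) for v in range(224,262,4)])
E
```

```text
[ -9.3 -46.  113.2] 0.17539056547527115 25.279477536678314
300 [(224, np.float64(21.0), np.float64(-9.0), np.float64(-3.0)), (228, np.float64(16.0), np.float64(-9.0), np.float64(2.0)), (232, np.float64(11.0), np.float64(-9.0), np.float64(6.0)), (236, np.float64(-20.0), np.float64(-13.0), np.float64(64.0)), (240, np.float64(11.0), np.float64(-9.0), np.float64(-3.0)), (244, np.float64(11.0), np.float64(-8.0), np.float64(-8.0)), (248, np.float64(11.0), np.float64(-8.0), np.float64(-12.0)), (252, np.float64(11.0), np.float64(-8.0), np.float64(-17.0)), (256, np.float64(11.0), np.float64(-8.0), np.float64(-20.0)), (260, np.float64(11.0), np.float64(-8.0), np.float64(-24.0))]
304 [(224, np.float64(21.0), np.float64(-6.0), np.float64(-4.0)), (228, np.float64(17.0), np.float64(-7.0), np.float64(-2.0)), (232, np.float64(16.0), np.float64(-6.0), np.float64(-4.0)), (236, np.float64(15.0), np.float64(-6.0), np.float64(-6.0)), (240, np.float64(13.0), np.float64(-6.0), np.float64(-7.0)), (244, np.float64(11.0), np.float64(-6.0), np.float64(-9.0)), (248, np.float64(10.0), np.float64(-6.0), np.float6
[... 1317 characters left out ...]
oat64(6.0), np.float64(-13.0)), (260, np.float64(6.0), np.float64(6.0), np.float64(-16.0))]
332 [(224, np.float64(21.0), np.float64(9.0), np.float64(-4.0)), (228, np.float64(16.0), np.float64(9.0), np.float64(1.0)), (232, np.float64(11.0), np.float64(9.0), np.float64(7.0)), (236, np.float64(-20.0), np.float64(13.0), np.float64(64.0)), (240, np.float64(11.0), np.float64(9.0), np.float64(-4.0)), (244, np.float64(11.0), np.float64(9.0), np.float64(-7.0)), (248, np.float64(11.0), np.float64(8.0), np.float64(-12.0)), (252, np.float64(10.0), np.float64(8.0), np.float64(-15.0)), (256, np.float64(11.0), np.float64(8.0), np.float64(-21.0)), (260, np.float64(11.0), np.float64(8.0), np.float64(-24.0))]
```

Gripped (15 mm opening, 25 N). The effective fingertip is about 5 mm behind the TCP. Now swing the latch up along its arc.

Emit:
jog_arm(
  increments=[
    {"dx":0.01,"dy":0.001,"dz":0.08,"ax":0,"ay":0,"az":0,"gripper":-1},
    {"dx":0.037,"dy":0.004,"dz":0.164,"ax":0,"ay":0,"az":0,"gripper":-1},
    {"dx":0.085,"dy":0.009,"dz":0.25,"ax":0,"ay":0,"az":0,"gripper":-1},
    {"dx":0.145,"dy":0.015,"dz":0.323,"ax":0,"ay":0,"az":0,"gripper":-1},
    {"dx":0.22,"dy":0.023,"dz":0.38,"ax":0,"ay":0,"az":0,"gripper":-1},
    {"dx":0.306,"dy":0.032,"dz":0.426,"ax":0,"ay":0,"az":0,"gripper":-1},
    {"dx":0.38,"dy":0.039,"dz":0.447,"ax":0,"ay":0,"az":0,"gripper":-1},
    {"dx":0.446,"dy":0.046,"dz":0.458,"ax":0,"ay":0,"az":0,"gripper":-1},
    {"dx":0.566,"dy":0.059,"dz":0.451,"ax":0,"ay":0,"az":0,"gripper":-1},
    {"dx":0.566,"dy":0.059,"dz":0.451,"ax":0,"ay":0,"az":0,"gripper":-1},
  ],
)

```text
time: 6.1
eef_pos: [0.5842, 0.21, 0.1692]
tcp_rot: [0.617, 0.688, 0.257, -0.283]
contact_force: [-1.0, 2.9, 4.5]
opening: 0.174
finger_force: 25.7
```

Emit:
jog_arm(
  increments=[
    {"dx":0,"dy":0,"dz":0,"ax":0,"ay":0,"az":0,"gripper":-0.2},
    {"dx":0,"dy":0,"dz":0,"ax":0,"ay":0,"az":0,"gripper":-0.2},
    {"dx":0,"dy":0,"dz":0,"ax":0,"ay":0,"az":0,"gripper":-0.2},
    {"dx":0.02,"dy":-0.2,"dz":0.2,"ax":0,"ay":0,"az":0,"gripper":-0.2},
    {"dx":0.05,"dy":-0.5,"dz":0.5,"ax":0,"ay":0,"az":0,"gripper":-0.2},
    {"dx":0.08,"dy":-0.8,"dz":0.8,"ax":0,"ay":0,"az":0,"gripper":-0.2},
    {"dx":0.08,"dy":-0.8,"dz":0.8,"ax":0,"ay":0,"az":0,"gripper":-0.2},
  ],
)

```text
time: 6.8
eef_pos: [0.5965, 0.1092, 0.2694]
tcp_rot: [0.619, 0.688, 0.26, -0.277]
contact_force: [0.5, 0.3, 1.6]
opening: 0.395
finger_force: 0.0
```

```bash
cat >> h.py <<'E'
def wrist(name=None):
    r=grab('wrist');s=r['state']
    T=np.eye(4);T[:3,:3]=Rn.from_quat(s['tcp_rot']).as_matrix();T[:3,3]=s['eef_pos'];r['extrinsics']=T@r['mount']
    r['c']=cloud(r);d=r['c']-O;r['Q']=np.stack([d@UX,d@UY,d[...,2]],-1)*1000
    if name: cv2.imwrite('pics/'+name,r['frame'])
    return r
def red(r):
    f=r['frame'].astype(int);Q=r['Q'];k=(f[...,2]>110)&(f[...,1]<80)&(abs(Q[...,1]+80)<60)&(Q[...,0]<5)
    print('knob',k.sum(),np.percentile(Q[k],[3,50,97],axis=0).round(1) if k.any() else '')
E
python3 - <<'E'
from h import *
r=wrist();s=r['state'];red(r);print(s['time'],s['eef_pos'],s['opening'])
n=np.array([np.cos(np.deg2rad(68.2)),np.sin(np.deg2rad(68.2)),0])
R=Rtool(np.array([0,0,-1.]),n); F=np.array([.5143,-.2065,.152])
# tips 22 mm below the top edge; tip = TCP-5mm
tcp=F+[0,0,-.022-.005]; print(tcp); go(tcp,R,s)
E
```

```text
knob 418 [[-151.4 -121.9  160.5]
 [ -11.7 -113.8  183.7]
 [   3.5 -106.1  427.8]]
6.8 [0.59652392 0.10921006 0.2693594 ] 0.39525749691242934
[ 0.5143 -0.2065  0.125 ]
d [-0.685 -2.631 -1.203] a [-0.421 -0.305  0.653]
```

Emit:
jog_arm(
  increments=[
    {"dx":0,"dy":-0.1,"dz":0.35,"ax":-0.042,"ay":-0.03,"az":0.065,"gripper":-0.2},
    {"dx":0,"dy":-0.2,"dz":0.7,"ax":-0.084,"ay":-0.061,"az":0.13,"gripper":-0.2},
    {"dx":-0.1,"dy":-0.3,"dz":0.7,"ax":-0.126,"ay":-0.091,"az":0.196,"gripper":-0.2},
    {"dx":-0.2,"dy":-0.5,"dz":0.7,"ax":-0.168,"ay":-0.122,"az":0.261,"gripper":-0.2},
    {"dx":-0.3,"dy":-0.7,"dz":0.7,"ax":-0.21,"ay":-0.152,"az":0.326,"gripper":-0.2},
    {"dx":-0.4,"dy":-0.9,"dz":0.7,"ax":-0.253,"ay":-0.183,"az":0.392,"gripper":-0.2},
    {"dx":-0.6,"dy":-1,"dz":0.7,"ax":-0.295,"ay":-0.213,"az":0.457,"gripper":-0.3},
    {"dx":-0.685,"dy":-1,"dz":0.7,"ax":-0.337,"ay":-0.244,"az":0.522,"gripper":-0.3},
    {"dx":-0.685,"dy":-1,"dz":0.7,"ax":-0.379,"ay":-0.275,"az":0.588,"gripper":-0.3},
    {"dx":-0.685,"dy":-1,"dz":0.7,"ax":-0.421,"ay":-0.305,"az":0.653,"gripper":-0.3},
  ],
)

```text
time: 7.85
eef_pos: [0.5102, -0.0062, 0.3457]
tcp_rot: [0.189, 0.982, -0.006, -0.003]
contact_force: [-0.5, 0.7, 0.1]
opening: 0.348
finger_force: 0.0
```

Emit:
jog_arm(
  increments=[
    {"dx":0,"dy":-0.4,"dz":0,"ax":0,"ay":0,"az":0,"gripper":-0.3},
    {"dx":0,"dy":-0.8,"dz":0,"ax":0,"ay":0,"az":0,"gripper":-0.3},
    {"dx":0,"dy":-1,"dz":0,"ax":0,"ay":0,"az":0,"gripper":-0.3},
    {"dx":0,"dy":-1,"dz":0,"ax":0,"ay":0,"az":0,"gripper":-0.3},
  ],
)

```text
time: 8.25
eef_pos: [0.5103, -0.1284, 0.345]
tcp_rot: [0.193, 0.981, -0.005, -0.004]
contact_force: [-0.8, 0.5, 0.0]
opening: 0.344
finger_force: 0.0
```

Emit:
jog_arm(
  increments=[
    {"dx":0,"dy":-0.3,"dz":0,"ax":0,"ay":0,"az":0,"gripper":-0.3},
    {"dx":0,"dy":-0.63,"dz":0,"ax":0,"ay":0,"az":0,"gripper":-0.3},
    {"dx":0,"dy":-0.63,"dz":0,"ax":0,"ay":0,"az":0,"gripper":-0.3},
    {"dx":0,"dy":-0.63,"dz":0,"ax":0,"ay":0,"az":0,"gripper":-0.3},
  ],
)

```text
time: 8.65
eef_pos: [0.5107, -0.2015, 0.3459]
tcp_rot: [0.192, 0.981, -0.004, -0.004]
contact_force: [1.0, -0.9, -0.1]
opening: 0.347
finger_force: 0.0
```

```bash
python3 - <<'E'
from h import *
r=wrist('w3.png');s=r['state'];print(s['time'],s['eef_pos'],s['opening'],s['qpos'])
a=np.deg2rad(68.2);n=np.array([np.cos(a),np.sin(a),0]);t=np.array([np.sin(a),-np.cos(a),0]);F=np.array([.5143,-.2065,.152])
R=Rtool(np.array([0,0,-1.]),n);go(F+[0,0,-.027],R,s)
d=(r['c']-F);A=d@n*1000;B=d@t*1000;Z=r['c'][...,2]*1000
for nm,lo,hi,z0,z1 in(('filter',-15,15,138,158),('yel',50,80,145,170),('grn',-80,-50,145,170)):
    k=(A>lo)&(A<hi)&(Z>z0)&(Z<z1)
    if k.sum()<20: print(nm,k.sum());continue
    v,u=np.where(k)
    print(nm,k.sum(),'n',np.percentile(A[k],[3,50,97]).round(1),'t',np.percentile(B[k],[1,50,99]).round(1),'z',np.percentile(Z[k],[50,95]).round(1),'slope',np.polyfit(B[k],A[k],1).round(3),u.min(),u.max(),v.min(),v.max())
E
```

```text
8.65 [ 0.51069277 -0.20148998  0.34586025] 0.3473958907334427 [-0.55554082 -0.05601156  1.7460574  -0.01114632  1.45568209 -1.73946862]
d [ 0.03  -0.042 -1.841] a [ 0.005 -0.006  0.003]
filter 1038 n [-2.8  1.8  6.5] t [-76.7  -8.3  78.5] z [151.8 153. ] slope [0.002 1.996] 312 320 113 237
yel 1384 n [60.6 64.3 70.2] t [-77.8  -4.8  87.4] z [161.6 163. ] slope [5.000e-03 6.468e+01] 361 377 112 247
grn 1412 n [-66.4 -60.4 -56.8] t [-79.   -5.9  86.1] z [161.3 162.8] slope [ 4.0000e-03 -6.0757e+01] 255 273 111 246
```

View pics/w3.png

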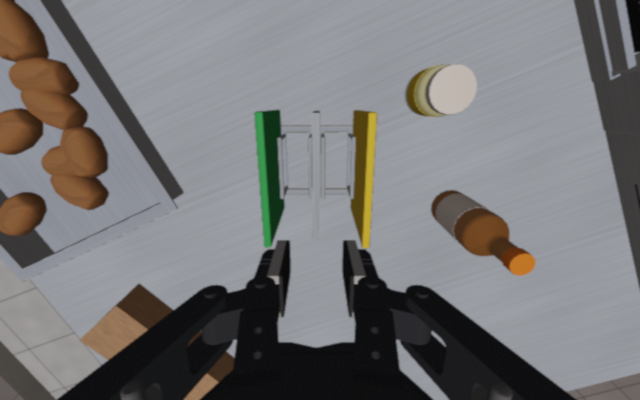

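The filter's top edge shows as a thin line at u≈316, v 113–237, midway between the boards and lined up with the jaws. Depth puts it 1.8 mm off my estimate, so I'll correct for that and descend.

Emit:
jog_arm(
  increments=[
    {"dx":0.043,"dy":-0.031,"dz":-0.3,"ax":0.005,"ay":-0.006,"az":0.003,"gripper":-0.35},
    {"dx":0.043,"dy":-0.031,"dz":-0.6,"ax":0.005,"ay":-0.006,"az":0.003,"gripper":-0.35},
    {"dx":0.043,"dy":-0.031,"dz":-0.95,"ax":0.005,"ay":-0.006,"az":0.003,"gripper":-0.35},
    {"dx":0.043,"dy":-0.031,"dz":-0.95,"ax":0.005,"ay":-0.006,"az":0.003,"gripper":-0.35},
  ],
)

```text
time: 9.1
eef_pos: [0.5127, -0.2021, 0.226]
tcp_rot: [0.188, 0.982, 0.002, -0.005]
contact_force: [-0.7, 0.4, -0.7]
opening: 0.325
finger_force: 0.0
```

Emit:
jog_arm(
  increments=[
    {"dx":0,"dy":0,"dz":-0.2,"ax":0,"ay":0,"az":0,"gripper":-0.35},
    {"dx":0,"dy":0,"dz":-0.45,"ax":0,"ay":0,"az":0,"gripper":-0.35},
    {"dx":0,"dy":0,"dz":-0.7,"ax":0,"ay":0,"az":0,"gripper":-0.35},
    {"dx":0,"dy":0,"dz":-0.89,"ax":0,"ay":0,"az":0,"gripper":-0.35},
    {"dx":0,"dy":0,"dz":-0.89,"ax":0,"ay":0,"az":0,"gripper":-0.35},
    {"dx":0,"dy":0,"dz":-0.89,"ax":0,"ay":0,"az":0,"gripper":-1},
    {"dx":0,"dy":0,"dz":-0.89,"ax":0,"ay":0,"az":0,"gripper":-1},
    {"dx":0,"dy":0,"dz":-0.89,"ax":0,"ay":0,"az":0,"gripper":-1},
    {"dx":0,"dy":0,"dz":-0.89,"ax":0,"ay":0,"az":0,"gripper":-1},
  ],
  force=40,
)

```text
time: 10.0
eef_pos: [0.5176, -0.2068, 0.1291]
tcp_rot: [0.189, 0.982, -0.001, 0.003]
contact_force: [-0.8, 0.5, 4.8]
opening: 0.107
finger_force: 44.4
```

Emit:
jog_arm(
  increments=[
    {"dx":0,"dy":0,"dz":0.25,"ax":0,"ay":0,"az":0,"gripper":-1},
    {"dx":0,"dy":0,"dz":0.5,"ax":0,"ay":0,"az":0,"gripper":-1},
    {"dx":0,"dy":0,"dz":0.75,"ax":0,"ay":0,"az":0,"gripper":-1},
    {"dx":0,"dy":0,"dz":1,"ax":0,"ay":0,"az":0,"gripper":-1},
    {"dx":0,"dy":0,"dz":1,"ax":0,"ay":0,"az":0,"gripper":-1},
  ],
)

```text
time: 10.5
eef_pos: [0.5181, -0.2075, 0.2521]
tcp_rot: [0.189, 0.982, -0.002, 0.006]
contact_force: [0.4, -0.7, -0.3]
opening: 0.105
finger_force: 43.5
```

Emit:
jog_arm(
  increments=[
    {"dx":0,"dy":0,"dz":0.3,"ax":0,"ay":0,"az":0,"gripper":-1},
    {"dx":0,"dy":0,"dz":0.6,"ax":0,"ay":0,"az":0,"gripper":-1},
    {"dx":0,"dy":0,"dz":0.9,"ax":0,"ay":0,"az":0,"gripper":-1},
    {"dx":0,"dy":0,"dz":0.9,"ax":0,"ay":0,"az":0,"gripper":-1},
  ],
)

```text
time: 10.9
eef_pos: [0.5175, -0.2071, 0.3596]
tcp_rot: [0.189, 0.982, -0.002, 0.005]
contact_force: [0.4, -0.2, -1.0]
opening: 0.106
finger_force: 43.5
```

```bash
cat >> h.py <<'E'
def place(deg,xc,lift,L=117,yo=-2):
    t=np.deg2rad(deg);B=np.array([xc+5*np.cos(t),yo,45+5*np.sin(t)])
    up=np.array([-np.sin(t),0,np.cos(t)]); return W(B+up*(L+lift)),Runit(deg,'x')
E
python3 - <<'E'
from h import *
r=wrist();s=r['state'];print(s['time'],s['eef_pos'],s['opening'],s['finger_force'])
go(*place(18,9.3,60),s)
# filter as seen: points near plane in tool frame
X=(r['c']-s['eef_pos'])@Rn.from_quat(s['tcp_rot']).as_matrix()*1000
k=(abs(X[...,1])<9)&(X[...,2]>-35)&(X[...,2]<130)&(abs(X[...,0])<100)&(r['depth']>0)
P=X[k];k2=P[:,0]>15;print(len(P),np.percentile(P[k2],[2,50,98],axis=0).round(1))
np.savez('w4.npz',X=X,f=r['frame'])
t=grab('top');c=cloud(t);np.savez('t4.npz',c=c,f=t['frame']);cv2.imwrite('pics/t4.png',t['frame'])
E
```

```text
10.9 [ 0.51750701 -0.20710668  0.35960554] 0.10618873064330443 43.51251840591431
d [-0.348  3.116 -1.206] a [ 0.203 -0.021  0.307]
5724 [[ 16.9  -4.6 -24.3]
 [ 52.7   0.  -23. ]
 [ 80.6   5.  -21.5]]
```

Emit:
jog_arm(
  increments=[
    {"dx":-0.1,"dy":0.25,"dz":0,"ax":0,"ay":0,"az":0.08,"gripper":-1},
    {"dx":-0.2,"dy":0.5,"dz":0,"ax":0,"ay":0,"az":0.16,"gripper":-1},
    {"dx":-0.3,"dy":0.75,"dz":0,"ax":0,"ay":0,"az":0.24,"gripper":-1},
    {"dx":-0.348,"dy":1,"dz":0,"ax":0,"ay":0,"az":0.307,"gripper":-1},
    {"dx":-0.348,"dy":1,"dz":0,"ax":0,"ay":0,"az":0.307,"gripper":-1},
  ],
)

```text
time: 11.5
eef_pos: [0.4726, -0.0831, 0.3511]
tcp_rot: [-0.053, 0.999, 0.001, -0.001]
contact_force: [0.8, -0.9, -1.7]
opening: 0.107
finger_force: 43.4
```

Emit:
jog_arm(
  increments=[
    {"dx":0,"dy":0.25,"dz":0,"ax":0,"ay":0,"az":0,"gripper":-1},
    {"dx":0,"dy":0.5,"dz":0,"ax":0.05,"ay":0,"az":0,"gripper":-1},
    {"dx":0,"dy":0.75,"dz":0,"ax":0.1,"ay":0,"az":0,"gripper":-1},
    {"dx":0,"dy":1,"dz":0,"ax":0.15,"ay":0,"az":0,"gripper":-1},
    {"dx":0,"dy":1,"dz":0,"ax":0.2,"ay":0,"az":0,"gripper":-1},
    {"dx":0,"dy":1,"dz":0,"ax":0.2,"ay":0,"az":0,"gripper":-1},
  ],
)

```text
time: 12.1
eef_pos: [0.4736, 0.0329, 0.3509]
tcp_rot: [-0.048, 0.987, 0.156, 0.006]
contact_force: [-0.5, -1.1, -2.3]
opening: 0.108
finger_force: 43.4
```

```bash
python3 - <<'E'
from h import *
s=get_state();print(s['time'],s['eef_pos'],s['qpos'],s['finger_force'])
go(*place(18,9.3,60),s)
E
```

```text
12.1 [0.47362416 0.03286611 0.35094752] [-0.3054876  -0.23030815  1.91332542  0.29809331  1.55898549 -1.99274089] 43.36865723133087
d [ 0.017  1.116 -1.134] a [-0.001  0.018  0.007]
```

Emit:
jog_arm(
  increments=[
    {"dx":0,"dy":0.15,"dz":-0.25,"ax":0,"ay":0.018,"az":0.007,"gripper":-1},
    {"dx":0.01,"dy":0.3,"dz":-0.5,"ax":0,"ay":0.018,"az":0.007,"gripper":-1},
    {"dx":0.015,"dy":0.5,"dz":-0.75,"ax":0,"ay":0.018,"az":0.007,"gripper":-1},
    {"dx":0.017,"dy":0.7,"dz":-0.9,"ax":0,"ay":0.018,"az":0.007,"gripper":-1},
    {"dx":0.017,"dy":0.85,"dz":-1,"ax":0,"ay":0.018,"az":0.007,"gripper":-1},
    {"dx":0.017,"dy":0.95,"dz":-1,"ax":0,"ay":0.018,"az":0.007,"gripper":-1},
    {"dx":0.017,"dy":0.95,"dz":-1,"ax":0,"ay":0.018,"az":0.007,"gripper":-1},
    {"dx":0.017,"dy":0.95,"dz":-1,"ax":0,"ay":0.018,"az":0.007,"gripper":-1},
  ],
)

```text
time: 12.9
eef_pos: [0.4769, 0.1474, 0.2351]
tcp_rot: [-0.053, 0.986, 0.156, -0.005]
contact_force: [-0.5, -1.0, -2.6]
opening: 0.11
finger_force: 43.4
```

```bash
python3 - <<'E'
from h import *
r=wrist();s=r['state'];print(s['time'],s['eef_pos'],s['contact_force'])
go(*place(18,9.3,60),s);go(*place(18,9.3,25),s);go(*place(18,9.3,0),s)
a=r['frame']
t=grab('top');b=cv2.resize(t['frame'][190:330,160:300],(400,400),interpolation=2)
cv2.imwrite('pics/c5.png',np.hstack([cv2.resize(a,(400,250)),np.zeros((250,0,3),np.uint8)]) if 0 else np.hstack([np.vstack([cv2.resize(a,(400,250)),np.zeros((150,400,3),np.uint8)]),b]))
c=cloud(t);
for v in range(225,320,12): print(v,[tuple(U(c[v,u]).astype(int)) for u in range(222,262,4)])
E
```

```text
12.9 [0.47688663 0.14735076 0.23511572] [-0.50072952 -1.02705627 -2.58308457]
d [-0.01   0.162 -0.169] a [ 0.     0.004 -0.002]
d [-0.019  0.252 -0.446] a [ 0.     0.004 -0.002]
d [-0.026  0.316 -0.644] a [ 0.     0.004 -0.002]
225 [(np.int64(-83), np.int64(-28), np.int64(468)), (np.int64(-98), np.int64(-20), np.int64(518)), (np.int64(-104), np.int64(-19), np.int64(521)), (np.int64(-109), np.int64(-18), np.int64(521)), (np.int64(-114), np.int64(-18), np.int64(518)), (np.int64(-119), np.int64(-17), np.int64(517)), (np.int64(-123), np.int64(-17), np.int64(512)), (np.int64(-128), np.int64(-17), np.int64(509)), (np.int64(-133), np.int64(-17), np.int64(507)), (np.int64(-138), np.int64(-16), np.int64(506))]
237 [(np.int64(-91), np.int64(-5), np.int64(514)), (np.int64(-99), np.int64(-3), np.int64(527)), (np.int64(-104), np.int64(-2), np.int64(527)), (np.int64(-108), np.int64(-2), np.int64(524)), (np.int64(-112), np.int64(-3), np.int64(514)), (np.int64(-117), np.int64(-2), np.int64(515)), (np.int64(-122), np.int64(-2), np.int64(513)), (np.int64(-127), np.int64(-1), np.int64(511)), (np.int64(
[... 2198 characters left out ...]
t64(-114), np.int64(73), np.int64(539)), (np.int64(-119), np.int64(74), np.int64(539)), (np.int64(-123), np.int64(75), np.int64(537)), (np.int64(-128), np.int64(75), np.int64(537)), (np.int64(-133), np.int64(76), np.int64(536))]
309 [(np.int64(-90), np.int64(85), np.int64(545)), (np.int64(-91), np.int64(85), np.int64(530)), (np.int64(-97), np.int64(86), np.int64(535)), (np.int64(-103), np.int64(86), np.int64(538)), (np.int64(-108), np.int64(87), np.int64(541)), (np.int64(-113), np.int64(88), np.int64(543)), (np.int64(-118), np.int64(88), np.int64(545)), (np.int64(-123), np.int64(89), np.int64(544)), (np.int64(-128), np.int64(89), np.int64(544)), (np.int64(-133), np.int64(90), np.int64(543))]
```

View pics/c5.png

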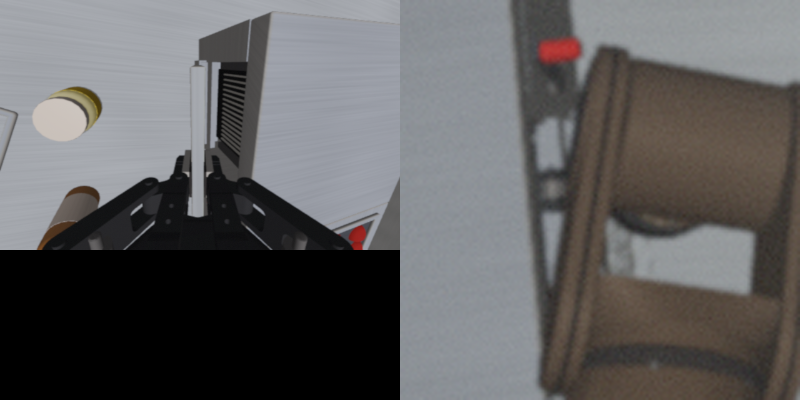

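The wrist view shows the filter edge (195,65–215) parallel to the unit front, and the knob is up, clear of the bay. Moving to just above the channel.

Emit:
jog_arm(
  increments=[
    {"dx":-0.01,"dy":0.1,"dz":-0.1,"ax":0,"ay":0.004,"az":-0.002,"gripper":-1},
    {"dx":-0.01,"dy":0.162,"dz":-0.169,"ax":0,"ay":0.004,"az":-0.002,"gripper":-1},
    {"dx":-0.014,"dy":0.2,"dz":-0.29,"ax":0,"ay":0.004,"az":-0.002,"gripper":-1},
    {"dx":-0.017,"dy":0.243,"dz":-0.41,"ax":0,"ay":0.004,"az":-0.002,"gripper":-1},
    {"dx":-0.017,"dy":0.243,"dz":-0.41,"ax":0,"ay":0.004,"az":-0.002,"gripper":-1},
    {"dx":-0.017,"dy":0.243,"dz":-0.41,"ax":0,"ay":0.004,"az":-0.002,"gripper":-1},
  ],
)

```text
time: 13.6
eef_pos: [0.4738, 0.1773, 0.1846]
tcp_rot: [-0.051, 0.986, 0.157, -0.009]
contact_force: [-0.1, 0.2, -1.8]
opening: 0.106
finger_force: 43.4
```

```bash
python3 - <<'E'
from h import *
r=wrist();s=r['state'];print(s['time'],s['eef_pos'],s['contact_force'])
go(*place(18,9.3,25),s);go(*place(18,9.3,0),s)
Q=r['Q'];f=r['frame'].astype(int)
X=(r['c']-s['eef_pos'])@Rn.from_quat(s['tcp_rot']).as_matrix()*1000
# filter end face at tool x ~ +82: its extent along tool z / y, and lip / fascia nearby
k=(abs(X[...,1])<12)&(X[...,0]>60)&(X[...,0]<95)&(X[...,2]>-30)&(X[...,2]<125)
for z in range(-20,120,20):
    q=X[k&(abs(X[...,2]-z)<8)]; 
    if len(q)>5: print(z,len(q),np.percentile(q,[5,50,95],axis=0).round(1).tolist())
# lip
k=(Q[...,2]>60)&(Q[...,2]<72)&(abs(Q[...,0])<40)&(abs(Q[...,1])<95)
print(k.sum(),np.percentile(Q[k],[2,25,50,75,98],axis=0).round(1) if k.any() else '')
E
```

```text
13.6 [0.47381598 0.17733205 0.18461958] [-0.06398505  0.18593555 -1.81596381]
d [ 0.006  0.002 -0.025] a [-0.001 -0.002 -0.   ]
d [-0.     0.066 -0.223] a [-0.001 -0.002 -0.   ]
-20 1252 [[61.1, -4.3, -24.3], [70.9, 0.2, -23.2], [80.3, 4.6, -22.1]]
0 17 [[81.3, -3.5, -1.6], [81.3, -0.0, -0.9], [81.3, 3.4, 0.3]]
60 11 [[81.6, -2.3, 53.3], [81.6, 0.7, 53.9], [81.6, 3.6, 54.8]]
100 98 [[85.4, 6.8, 92.9], [90.0, 9.7, 99.5], [94.4, 11.8, 107.1]]
1827 [[ -2.9 -53.3  60.9]
 [ 21.7 -10.9  66.3]
 [ 24.9  28.1  67. ]
 [ 28.3  64.4  67.5]
 [ 31.8  87.6  68.8]]
```

Emit:
jog_arm(
  increments=[
    {"dx":0,"dy":0.015,"dz":-0.05,"ax":0,"ay":-0.002,"az":0,"gripper":-1},
    {"dx":0,"dy":0.03,"dz":-0.1,"ax":0,"ay":-0.002,"az":0,"gripper":-1},
    {"dx":0,"dy":0.045,"dz":-0.15,"ax":0,"ay":-0.002,"az":0,"gripper":-1},
    {"dx":0,"dy":0.058,"dz":-0.195,"ax":0,"ay":-0.002,"az":0,"gripper":-1},
    {"dx":0,"dy":0.058,"dz":-0.195,"ax":0,"ay":-0.002,"az":0,"gripper":-1},
    {"dx":0,"dy":0.058,"dz":-0.195,"ax":0,"ay":-0.002,"az":0,"gripper":-1},
  ],
)

```text
time: 14.25
eef_pos: [0.4742, 0.1841, 0.1616]
tcp_rot: [-0.051, 0.986, 0.157, -0.007]
contact_force: [0.8, 0.2, -1.9]
opening: 0.105
finger_force: 43.4
```

```bash
python3 - <<'E'
from h import *
s=get_state();print(s['time'],s['eef_pos'],s['contact_force'],s['wrist_torque'])
go(*place(18,9.3,0),s);go(*place(24,10.8,0),s)
E
```

```text
14.25 [0.4741947  0.18405171 0.16164341] [ 0.81563651  0.20667316 -1.91084384] [-0.26983678 -0.02348038 -0.05323196]
d [-0.003  0.01  -0.032] a [-0.001  0.001  0.   ]
d [ 0.005 -0.074 -0.064] a [0.066 0.008 0.   ]
```

Emit:
jog_arm(
  increments=[
    {"dx":0,"dy":0.005,"dz":-0.015,"ax":0,"ay":0,"az":0,"gripper":-1},
    {"dx":0,"dy":0.01,"dz":-0.03,"ax":0,"ay":0,"az":0,"gripper":-1},
    {"dx":0,"dy":0.01,"dz":-0.03,"ax":0,"ay":0,"az":0,"gripper":-1},
  ],
)

```text
time: 14.55
eef_pos: [0.4742, 0.1853, 0.1581]
tcp_rot: [-0.051, 0.986, 0.157, -0.007]
contact_force: [0.6, -0.3, -2.1]
opening: 0.107
finger_force: 43.4
```

Emit:
jog_arm(
  increments=[
    {"dx":0,"dy":0,"dz":-0.01,"ax":0,"ay":0,"az":0,"gripper":-1},
    {"dx":0,"dy":0,"dz":-0.01,"ax":0,"ay":0,"az":0,"gripper":-1},
  ],
)

```text
time: 14.75
eef_pos: [0.4745, 0.1852, 0.1579]
tcp_rot: [-0.052, 0.986, 0.157, -0.007]
contact_force: [-2.4, -1.8, 3.4]
opening: 0.105
finger_force: 44.0
```

```bash
python3 - <<'E'
from h import *
s=get_state();print(s['time'],s['eef_pos'],s['contact_force'],s['wrist_torque'])
go(*place(18,9.3,0),s);go(*place(24,10.8,0),s)
E
```

```text
14.75 [0.47448343 0.18522408 0.15785411] [-2.40598349 -1.82817634  3.3682892 ] [-0.20705907  0.33314551  0.13652794]
d [-0.006  0.    -0.   ] a [-0.001  0.002 -0.   ]
d [ 0.003 -0.084 -0.033] a [ 0.065  0.008 -0.   ]
```

Emit:
jog_arm(
  increments=[
    {"dx":0.001,"dy":-0.04,"dz":-0.012,"ax":0.032,"ay":0.004,"az":0,"gripper":-1},
    {"dx":0.003,"dy":-0.08,"dz":-0.028,"ax":0.065,"ay":0.008,"az":0,"gripper":-1},
    {"dx":0.003,"dy":-0.08,"dz":-0.028,"ax":0.065,"ay":0.008,"az":0,"gripper":-1},
  ],
)

```text
time: 15.05
eef_pos: [0.4752, 0.1751, 0.1539]
tcp_rot: [-0.049, 0.977, 0.208, -0.01]
contact_force: [0.1, 1.4, 0.3]
opening: 0.104
finger_force: 43.7
```

Emit:
jog_arm(
  increments=[
    {"dx":0,"dy":0,"dz":0,"ax":0,"ay":0,"az":0,"gripper":-0.6},
    {"dx":0,"dy":0,"dz":0,"ax":0,"ay":0,"az":0,"gripper":-0.3},
    {"dx":0,"dy":0,"dz":0,"ax":0,"ay":0,"az":0,"gripper":0},
    {"dx":0,"dy":0,"dz":0,"ax":0,"ay":0,"az":0,"gripper":0},
    {"dx":0,"dy":0,"dz":0,"ax":0,"ay":0,"az":0,"gripper":0},
  ],
)

```text
time: 15.55
eef_pos: [0.4746, 0.1759, 0.1538]
tcp_rot: [-0.051, 0.977, 0.207, -0.011]
contact_force: [0.2, 0.5, 0.0]
opening: 0.501
finger_force: 0.0
```

```bash
python3 - <<'E'
from h import *
r=wrist();s=r['state'];print(s['time'],s['eef_pos'],U(s['eef_pos']),s['contact_force'],s['opening'])
Q=r['Q']
k=(Q[...,2]>90)&(Q[...,2]<185)&(Q[...,0]>-95)&(Q[...,0]<5)&(Q[...,1]>25)&(Q[...,1]<90)&(r['depth']>0)
q=Q[k];print(len(q))
for z in range(100,190,10):
    m=abs(q[:,2]-z)<5
    if m.sum()>5: print(z,m.sum(),np.percentile(q[m],[5,50,95],axis=0).round(1).tolist())
E
```

```text
15.55 [0.47459455 0.1758777  0.15380864] [-31.5  -1.8 153.8] [0.16257955 0.48403983 0.00359417] 0.5012760664351184
4490
100 158 [[-9.8, 29.9, 96.8], [-8.0, 55.4, 98.0], [-5.5, 77.1, 103.4]]
110 204 [[-16.9, 29.7, 107.1], [-15.2, 51.3, 110.7], [-12.0, 79.1, 113.7]]
120 201 [[-23.6, 29.6, 117.3], [-22.4, 53.6, 123.5], [-17.9, 75.9, 124.5]]
130 109 [[-27.6, 29.7, 125.2], [-24.9, 59.8, 128.1], [-22.9, 78.0, 133.7]]
140 319 [[-33.0, 29.4, 135.9], [-30.3, 52.6, 137.4], [-28.2, 76.8, 143.8]]
150 254 [[-38.9, 29.3, 146.3], [-37.2, 58.5, 149.8], [-34.1, 79.0, 153.4]]
160 191 [[-44.0, 31.3, 155.9], [-42.8, 67.8, 162.7], [-39.2, 77.9, 164.8]]
170 3035 [[-56.0, 28.3, 166.5], [-51.7, 54.8, 169.3], [-46.0, 76.9, 171.6]]
```

Emit:
jog_arm(
  increments=[
    {"dx":0.007,"dy":-0.067,"dz":0.15,"ax":0,"ay":0,"az":0,"gripper":0},
    {"dx":0.014,"dy":-0.135,"dz":0.305,"ax":0,"ay":0,"az":0,"gripper":0},
    {"dx":0.028,"dy":-0.27,"dz":0.61,"ax":0,"ay":0,"az":0,"gripper":0},
    {"dx":0.03,"dy":-0.5,"dz":0.61,"ax":0,"ay":0,"az":0,"gripper":-1},
    {"dx":0.03,"dy":-0.75,"dz":0.61,"ax":0,"ay":0,"az":0,"gripper":-1},
    {"dx":0.03,"dy":-0.75,"dz":0.61,"ax":0,"ay":0,"az":0,"gripper":-1},
  ],
  force=40,
)

```text
time: 16.2
eef_pos: [0.4788, 0.0833, 0.2273]
tcp_rot: [-0.049, 0.977, 0.207, -0.01]
contact_force: [-0.1, -0.1, -0.8]
opening: 0.007
finger_force: 0.0
```

```bash
cat >> h.py <<'E'
def push(xu,zu=150,deg=50,y=-1):
    t=np.deg2rad(deg);tc=np.array([xu-14.5*np.cos(t),y,zu-14.5*np.sin(t)])
    return W(tc+5*np.array([np.sin(t),0,-np.cos(t)])),Runit(deg,'x')
E
python3 - <<'E'
from h import *
s=get_state();print(s['time'],s['eef_pos'],s['qpos'],s['opening']);go(*push(-65),s)
E
```

```text
16.2 [0.47883053 0.08333688 0.22730246] [-0.24187365 -0.10822351  2.04940432  0.40048797  1.3639029  -2.02899707] 0.006883342114323371
d [-0.009  0.447 -0.764] a [0.289 0.03  0.002]
```

Emit:
jog_arm(
  increments=[
    {"dx":0,"dy":0,"dz":-0.15,"ax":0.08,"ay":0.008,"az":0,"gripper":-1},
    {"dx":0,"dy":0,"dz":-0.35,"ax":0.16,"ay":0.016,"az":0,"gripper":-1},
    {"dx":0,"dy":0.05,"dz":-0.55,"ax":0.24,"ay":0.024,"az":0,"gripper":-1},
    {"dx":0,"dy":0.1,"dz":-0.764,"ax":0.289,"ay":0.03,"az":0.002,"gripper":-1},
    {"dx":-0.005,"dy":0.2,"dz":-0.764,"ax":0.289,"ay":0.03,"az":0.002,"gripper":-1},
    {"dx":-0.009,"dy":0.35,"dz":-0.764,"ax":0.289,"ay":0.03,"az":0.002,"gripper":-1},
    {"dx":-0.009,"dy":0.44,"dz":-0.764,"ax":0.289,"ay":0.03,"az":0.002,"gripper":-1},
    {"dx":-0.009,"dy":0.44,"dz":-0.764,"ax":0.289,"ay":0.03,"az":0.002,"gripper":-1},
  ],
)

```text
time: 17.0
eef_pos: [0.4771, 0.1402, 0.1366]
tcp_rot: [-0.05, 0.905, 0.422, -0.022]
contact_force: [0.1, 0.5, 0.9]
opening: -0.002
finger_force: 0.0
```

```bash
python3 - <<'E'
from h import *
r=wrist('w6.png');s=r['state'];print(s['time'],s['eef_pos'],s['qpos'],s['contact_force']);
for x in(-65,-30,0,18,24): go(*push(x),s)
red(r)
E
```

```text
17.0 [0.47710699 0.14015812 0.13660813] [-0.30136586  0.14326374  2.12312778  0.7962266   1.39176478 -2.34776835] [0.14808622 0.54254279 0.9163912 ]
d [ 0.006 -0.026 -0.008] a [-0.     0.002 -0.004]
d [-0.024  0.264 -0.008] a [-0.     0.002 -0.004]
d [-0.05   0.512 -0.008] a [-0.     0.002 -0.004]
d [-0.066  0.662 -0.008] a [-0.     0.002 -0.004]
d [-0.071  0.711 -0.008] a [-0.     0.002 -0.004]
knob 0
```

View pics/w6.png

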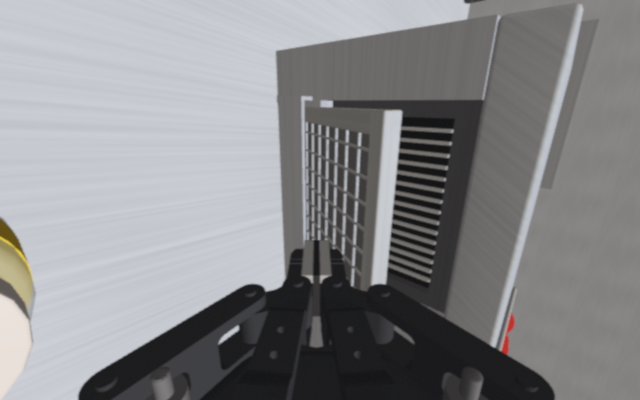

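The filter stands in the channel leaning out, with its top edge at (385,115). The closed fingers are just in front of its face. Pushing it back now.

Emit:
jog_arm(
  increments=[
    {"dx":-0.012,"dy":0.12,"dz":0,"ax":0,"ay":0,"az":0,"gripper":-1},
    {"dx":-0.022,"dy":0.22,"dz":0,"ax":0,"ay":0,"az":0,"gripper":-1},
    {"dx":-0.03,"dy":0.3,"dz":0,"ax":0,"ay":0,"az":0,"gripper":-1},
    {"dx":-0.038,"dy":0.38,"dz":0,"ax":0,"ay":0,"az":0,"gripper":-1},
    {"dx":-0.046,"dy":0.46,"dz":0,"ax":0,"ay":0,"az":0,"gripper":-1},
    {"dx":-0.054,"dy":0.54,"dz":0,"ax":0,"ay":0,"az":0,"gripper":-1},
    {"dx":-0.06,"dy":0.6,"dz":0,"ax":0,"ay":0,"az":0,"gripper":-1},
    {"dx":-0.066,"dy":0.66,"dz":0,"ax":0,"ay":0,"az":0,"gripper":-1},
    {"dx":-0.066,"dy":0.66,"dz":0,"ax":0,"ay":0,"az":0,"gripper":-1},
  ],
)

```text
time: 17.95
eef_pos: [0.4688, 0.2184, 0.1351]
tcp_rot: [-0.049, 0.905, 0.423, -0.022]
contact_force: [-0.3, -0.1, -0.3]
opening: -0.001
finger_force: 0.0
```

```bash
cat >> h.py <<'E'
def face(r):
    Q=r['Q']
    for z in range(75,190,10):
        m=(abs(Q[...,2]-z)<5)&(Q[...,0]>-40)&(Q[...,0]<45)&(abs(Q[...,1]-55)<22)&(r['depth']>0)
        if m.sum()>5: print(z,m.sum(),np.percentile(Q[m],[5,25,50,75,95],axis=0)[:,0].round(1).tolist())
E
python3 - <<'E'
from h import *
r=wrist();s=r['state'];print(s['time'],s['eef_pos'],s['contact_force'],s['wrist_torque']);
for x in(18,24): go(*push(x),s)
face(r)
E
```

```text
17.95 [0.46882146 0.21837683 0.13512725] [-0.28649772 -0.10511315 -0.30755057] [-0.33118088 -0.03551138  0.00664052]
d [0.003 0.01  0.005] a [-0.001  0.    -0.002]
d [-0.002  0.06   0.005] a [-0.001  0.    -0.002]
75 788 [11.3, 12.5, 13.8, 14.5, 15.2]
85 803 [12.4, 13.8, 14.8, 15.5, 16.3]
95 823 [13.3, 14.6, 16.1, 16.6, 17.2]
105 1039 [14.5, 15.7, 17.2, 17.8, 18.5]
115 1081 [15.6, 17.0, 18.1, 18.8, 19.6]
125 1117 [16.7, 18.1, 19.4, 20.0, 20.6]
135 1376 [17.7, 19.1, 20.5, 21.1, 21.9]
145 1473 [18.8, 20.2, 21.4, 22.1, 22.9]
155 1557 [19.9, 21.4, 22.7, 23.3, 23.9]
165 1924 [21.0, 22.3, 23.7, 24.4, 25.3]
175 1954 [21.9, 22.7, 23.2, 23.9, 25.2]
185 2038 [22.7, 23.5, 24.2, 29.0, 38.1]
```

Emit:
jog_arm(
  increments=[
    {"dx":-0.002,"dy":0.03,"dz":0,"ax":0,"ay":0,"az":0,"gripper":-1},
    {"dx":-0.005,"dy":0.06,"dz":0,"ax":0,"ay":0,"az":0,"gripper":-1},
    {"dx":-0.006,"dy":0.08,"dz":0,"ax":0,"ay":0,"az":0,"gripper":-1},
    {"dx":-0.006,"dy":0.08,"dz":0,"ax":0,"ay":0,"az":0,"gripper":-1},
  ],
)

```text
time: 18.4
eef_pos: [0.4691, 0.2246, 0.1352]
tcp_rot: [-0.05, 0.906, 0.42, -0.022]
contact_force: [-3.4, -15.6, 4.3]
opening: 0.0
finger_force: 8.0
```

```bash
python3 - <<'E'
from h import *
r=wrist();s=r['state'];print(s['time'],U(s['eef_pos']),s['contact_force'],s['wrist_torque']);
face(r)
Q=r['Q']
for y in(-70,-40,30,50,75):
    m=(abs(Q[...,2]-165)<4)&(Q[...,0]>10)&(Q[...,0]<45)&(abs(Q[...,1]-y)<5)
    if m.sum(): print(y,m.sum(),np.percentile(Q[m][:,0],[5,50,95]).round(1))
E
```

```text
18.4 [ 17.5  -1.4 135.2] [ -3.43910069 -15.6190867    4.33129743] [-1.45949418  0.37341192  0.6550711 ]
75 830 [11.4, 12.7, 14.1, 14.8, 15.5]
85 870 [12.8, 14.4, 15.3, 16.1, 16.9]
95 877 [14.4, 15.7, 17.0, 17.6, 18.2]
105 1080 [15.7, 17.0, 18.4, 19.1, 19.8]
115 1143 [17.2, 18.6, 19.7, 20.5, 21.3]
125 1189 [18.6, 20.1, 21.3, 21.9, 22.7]
135 1462 [20.1, 21.4, 22.8, 23.5, 24.3]
145 1522 [21.4, 23.0, 24.0, 24.9, 25.7]
155 1652 [22.8, 24.4, 25.7, 26.3, 27.0]
165 2019 [24.4, 25.6, 27.1, 27.9, 28.7]
175 2048 [25.5, 26.3, 26.9, 27.6, 28.8]
185 1722 [26.6, 27.4, 28.0, 29.1, 36.5]
30 299 [25.9 27.7 28.9]
50 357 [26.1 27.6 28.8]
75 408 [23.7 25.  26.3]
```

Emit:
jog_arm(
  increments=[
    {"dx":0.01,"dy":-0.1,"dz":0,"ax":0,"ay":0,"az":0,"gripper":-1},
    {"dx":0.02,"dy":-0.25,"dz":0,"ax":0,"ay":0,"az":0,"gripper":-1},
    {"dx":0.06,"dy":-0.6,"dz":0.1,"ax":0,"ay":0,"az":0,"gripper":-1},
    {"dx":0.1,"dy":-0.9,"dz":0.4,"ax":0,"ay":0,"az":0,"gripper":-1},
    {"dx":0.1,"dy":-1,"dz":0.8,"ax":0,"ay":0,"az":0,"gripper":-1},
    {"dx":0.1,"dy":-1,"dz":0.8,"ax":0,"ay":0,"az":0,"gripper":-1},
  ],
)

```text
time: 19.05
eef_pos: [0.4845, 0.1045, 0.2378]
tcp_rot: [-0.049, 0.905, 0.421, -0.016]
contact_force: [1.0, -0.1, 0.3]
opening: -0.004
finger_force: 0.0
```

```bash
cat >> h.py <<'E'
def knob(phi,dx=-12.8,dz=-6.2,back=0,deg=45):
    t=np.deg2rad(deg);k=np.array([0,-104+58*np.cos(phi),120+58*np.sin(phi)])
    z=np.array([np.sin(t),0,-np.cos(t)]);tc=k+[dx,0,dz]
    return W(tc+z*(5-back)),Runit(deg,'y')
E
python3 - <<'E'
from h import *
r=wrist();s=r['state'];print(s['time'],s['eef_pos'],U(s['eef_pos']),s['contact_force'])
face(r);red(r); go(*knob(1.74,back=90),s)
E
```

```text
19.05 [0.48451716 0.10449367 0.23780116] [-103.5   -4.3  237.8] [ 0.98226864 -0.1206844   0.27302056]
75 271 [11.3, 12.9, 14.2, 15.1, 15.8]
85 278 [12.7, 14.4, 15.5, 16.3, 17.4]
95 274 [14.3, 16.0, 17.1, 17.8, 18.5]
105 310 [15.8, 17.2, 18.6, 19.4, 20.2]
115 323 [17.2, 18.9, 19.9, 20.6, 21.6]
125 306 [18.6, 20.2, 21.5, 22.1, 22.7]
135 374 [20.1, 21.5, 22.8, 23.6, 24.4]
145 369 [21.6, 22.9, 24.2, 25.0, 25.9]
155 380 [22.8, 24.7, 25.8, 26.4, 27.2]
165 427 [24.3, 25.8, 27.1, 28.0, 28.8]
175 379 [25.7, 26.4, 27.0, 27.7, 28.9]
185 153 [26.4, 27.1, 27.5, 27.9, 28.5]
knob 0 
d [ 0.881  0.348 -0.056] a [-0.115  0.736 -0.677]
```

Emit:
jog_arm(
  increments=[
    {"dx":0.1,"dy":0,"dz":0.1,"ax":-0.011,"ay":0.073,"az":-0.068,"gripper":-0.3},
    {"dx":0.2,"dy":0,"dz":0.1,"ax":-0.023,"ay":0.147,"az":-0.135,"gripper":-0.3},
    {"dx":0.3,"dy":0,"dz":0.1,"ax":-0.034,"ay":0.22,"az":-0.203,"gripper":-0.3},
    {"dx":0.4,"dy":0,"dz":0.1,"ax":-0.046,"ay":0.294,"az":-0.27,"gripper":-0.3},
    {"dx":0.5,"dy":0,"dz":0.1,"ax":-0.057,"ay":0.368,"az":-0.338,"gripper":-0.3},
    {"dx":0.6,"dy":0,"dz":0.1,"ax":-0.069,"ay":0.442,"az":-0.406,"gripper":-0.3},
    {"dx":0.7,"dy":0,"dz":0.1,"ax":-0.08,"ay":0.515,"az":-0.474,"gripper":-0.3},
    {"dx":0.8,"dy":0,"dz":0.1,"ax":-0.092,"ay":0.589,"az":-0.541,"gripper":-0.3},
    {"dx":0.88,"dy":0,"dz":0,"ax":-0.104,"ay":0.662,"az":-0.609,"gripper":-0.3},
    {"dx":0.88,"dy":0,"dz":0,"ax":-0.115,"ay":0.736,"az":-0.677,"gripper":-0.3},
  ],
)

```text
time: 20.1
eef_pos: [0.5853, 0.108, 0.2277]
tcp_rot: [0.594, 0.704, 0.271, -0.28]
contact_force: [-0.1, 0.1, -0.6]
opening: 0.349
finger_force: 0.0
```

```bash
python3 - <<'E'
from h import *
r=wrist();s=r['state'];print(s['time'],s['eef_pos'],U(s['eef_pos']),s['qpos'])
red(r); go(*knob(1.74,back=90),s)
E
```

```text
20.1 [0.58534041 0.10796111 0.22771786] [-110.5 -105.   227.7] [-0.28119097  0.21573109  1.81469415  0.73072562  1.50144389 -0.65271992]
knob 507 [[-155.1 -121.4  178.8]
 [ -12.3 -113.6  183.7]
 [   3.2  -99.3  385.1]]
d [0.041 0.319 0.028] a [-0.013  0.03  -0.028]
```

Emit:
jog_arm(
  increments=[
    {"dx":0.03,"dy":0.2,"dz":0.028,"ax":-0.013,"ay":0.03,"az":-0.028,"gripper":-0.3},
    {"dx":0.041,"dy":0.319,"dz":0.028,"ax":-0.013,"ay":0.03,"az":-0.028,"gripper":-0.3},
    {"dx":0.041,"dy":0.319,"dz":0.028,"ax":-0.013,"ay":0.03,"az":-0.028,"gripper":-0.3},
    {"dx":0.02,"dy":0.5,"dz":-0.15,"ax":-0.013,"ay":0.03,"az":-0.028,"gripper":-0.3},
    {"dx":0,"dy":0.68,"dz":-0.33,"ax":-0.013,"ay":0.03,"az":-0.028,"gripper":-0.3},
    {"dx":-0.014,"dy":0.846,"dz":-0.502,"ax":-0.013,"ay":0.03,"az":-0.028,"gripper":-0.3},
    {"dx":-0.014,"dy":0.846,"dz":-0.502,"ax":-0.013,"ay":0.03,"az":-0.028,"gripper":-0.3},
  ],
)

```text
time: 20.85
eef_pos: [0.5811, 0.2102, 0.1668]
tcp_rot: [0.615, 0.689, 0.255, -0.284]
contact_force: [0.2, -0.3, -0.7]
opening: 0.352
finger_force: 0.0
```

Emit:
jog_arm(
  increments=[
    {"dx":0,"dy":0,"dz":0,"ax":0,"ay":0,"az":0,"gripper":-1},
    {"dx":0,"dy":0,"dz":0,"ax":0,"ay":0,"az":0,"gripper":-1},
    {"dx":0,"dy":0,"dz":0,"ax":0,"ay":0,"az":0,"gripper":-1},
    {"dx":0,"dy":0,"dz":0,"ax":0,"ay":0,"az":0,"gripper":-1},
  ],
  force=25,
)

```text
time: 21.25
eef_pos: [0.5842, 0.2084, 0.1707]
tcp_rot: [0.616, 0.689, 0.258, -0.281]
contact_force: [-0.9, 3.7, -5.8]
opening: 0.172
finger_force: 26.6
```

```bash
python3 - <<'E'
from h import *
s=get_state();print(s['time'],U(s['eef_pos']),s['opening'],s['finger_force'],s['contact_force'])
go(*knob(1.74),s)
p0=1.74
for p in(1.5,1.2,.9,.6,.3,.1,0,-.04): print(p,np.round((58*(np.cos(p)-np.cos(p0))*UY+58*(np.sin(p)-np.sin(p0))*UZ)/120,3))
E
```

```text
21.25 [ -10.5 -114.2  170.7] 0.17202719302566907 26.596147119998932 [-0.85966134  3.73622496 -5.78576468]
d [-0.005  0.01  -0.027] a [ 0.001  0.005 -0.003]
1.5 [-0.115 -0.012  0.006]
1.2 [-0.255 -0.027 -0.026]
0.9 [-0.38  -0.04  -0.098]
0.6 [-0.478 -0.05  -0.204]
0.3 [-0.54  -0.056 -0.334]
0.1 [-0.559 -0.058 -0.428]
0 [-0.562 -0.059 -0.476]
-0.04 [-0.561 -0.058 -0.496]
```

Emit:
jog_arm(
  increments=[
    {"dx":-0.06,"dy":-0.006,"dz":0.006,"ax":0,"ay":0,"az":0,"gripper":-1},
    {"dx":-0.115,"dy":-0.012,"dz":0.006,"ax":0,"ay":0,"az":0,"gripper":-1},
    {"dx":-0.255,"dy":-0.027,"dz":-0.026,"ax":0,"ay":0,"az":0,"gripper":-1},
    {"dx":-0.38,"dy":-0.04,"dz":-0.098,"ax":0,"ay":0,"az":0,"gripper":-1},
    {"dx":-0.478,"dy":-0.05,"dz":-0.204,"ax":0,"ay":0,"az":0,"gripper":-1},
    {"dx":-0.54,"dy":-0.056,"dz":-0.334,"ax":0,"ay":0,"az":0,"gripper":-1},
    {"dx":-0.559,"dy":-0.058,"dz":-0.428,"ax":0,"ay":0,"az":0,"gripper":-1},
    {"dx":-0.562,"dy":-0.059,"dz":-0.476,"ax":0,"ay":0,"az":0,"gripper":-1},
    {"dx":-0.562,"dy":-0.059,"dz":-0.51,"ax":0,"ay":0,"az":0,"gripper":-1},
    {"dx":-0.562,"dy":-0.059,"dz":-0.51,"ax":0,"ay":0,"az":0,"gripper":-1},
  ],
)

```text
time: 22.25
eef_pos: [0.5166, 0.2006, 0.1109]
tcp_rot: [0.615, 0.69, 0.258, -0.282]
contact_force: [-5.1, -2.3, 1.4]
opening: 0.171
finger_force: 27.8
```

```bash
python3 - <<'E'
from h import *
r=wrist();s=r['state'];print(s['time'],U(s['eef_pos']),s['opening'],s['finger_force'],s['contact_force'])
red(r)
E
```

```text
22.25 [-11.2 -46.2 110.9] 0.1712104816595754 27.80705451965332 [-5.08564359 -2.26803526  1.39410063]
knob 1598 [[-24.9 -53.  124. ]
 [-12.7 -46.  129.2]
 [  1.9 -39.  131.2]]
```

Emit:
jog_arm(
  increments=[
    {"dx":0,"dy":0,"dz":-0.03,"ax":0,"ay":0,"az":0,"gripper":-1},
    {"dx":0,"dy":0,"dz":-0.06,"ax":0,"ay":0,"az":0,"gripper":-1},
    {"dx":0,"dy":0,"dz":-0.06,"ax":0,"ay":0,"az":0,"gripper":-1},
  ],
)

```text
time: 22.6
eef_pos: [0.5165, 0.2009, 0.107]
tcp_rot: [0.613, 0.69, 0.258, -0.284]
contact_force: [-11.8, -7.9, 15.6]
opening: 0.175
finger_force: 28.9
```

```bash
python3 - <<'E'
from h import *
r=wrist();s=r['state'];print(s['time'],U(s['eef_pos']),s['opening'],s['finger_force'],s['contact_force'])
red(r)
E
```

```text
22.6 [-11.  -46.1 107. ] 0.1752228709126819 28.93711030483246 [-11.80965115  -7.91469859  15.64533199]
knob 1612 [[-25.  -52.9 120.8]
 [-12.7 -45.9 126.2]
 [  2.1 -39.  128.2]]
```

Emit:
jog_arm(
  increments=[
    {"dx":0,"dy":0,"dz":0,"ax":0,"ay":0,"az":0,"gripper":-0.2},
    {"dx":0,"dy":0,"dz":0,"ax":0,"ay":0,"az":0,"gripper":-0.2},
    {"dx":0,"dy":0,"dz":0,"ax":0,"ay":0,"az":0,"gripper":-0.2},
    {"dx":0.02,"dy":-0.2,"dz":0.2,"ax":0,"ay":0,"az":0,"gripper":-0.2},
    {"dx":0.05,"dy":-0.5,"dz":0.5,"ax":0,"ay":0,"az":0,"gripper":-0.2},
    {"dx":0.09,"dy":-0.9,"dz":0.9,"ax":0,"ay":0,"az":0,"gripper":-0.2},
    {"dx":0.09,"dy":-0.9,"dz":0.9,"ax":0,"ay":0,"az":0,"gripper":-0.2},
  ],
)

```text
time: 23.35
eef_pos: [0.5304, 0.0907, 0.2148]
tcp_rot: [0.617, 0.689, 0.26, -0.278]
contact_force: [1.1, -0.7, -0.5]
opening: 0.395
finger_force: 0.0
```

```bash
python3 - <<'E'
from h import *
r=wrist('w7.png');s=r['state'];print(s['time'],U(s['eef_pos']),s['opening'],s['contact_force'])
red(r);face(r)
E
```

```text
23.35 [-122.   -48.6  214.8] 0.3948930353894197 [ 1.07433142 -0.6552848  -0.52372214]
knob 372 [[-163.3  -53.   122.4]
 [ -12.8  -46.2  126.9]
 [   2.9  -39.3  373.1]]
75 216 [11.4, 12.5, 13.8, 14.6, 15.4]
85 200 [12.7, 14.2, 15.0, 15.9, 16.6]
95 213 [14.3, 15.6, 16.8, 17.4, 18.0]
105 248 [15.7, 17.0, 18.3, 19.0, 19.8]
115 267 [16.9, 18.5, 19.6, 20.3, 21.2]
125 253 [18.6, 19.8, 21.0, 21.5, 22.1]
135 329 [19.8, 21.1, 22.5, 23.2, 24.0]
145 342 [21.4, 22.8, 23.7, 24.6, 25.4]
155 337 [22.6, 24.4, 25.5, 26.0, 26.7]
165 432 [24.1, 25.5, 26.8, 27.6, 28.5]
175 226 [25.2, 25.9, 26.4, 26.9, 28.3]
```

View pics/w7.png

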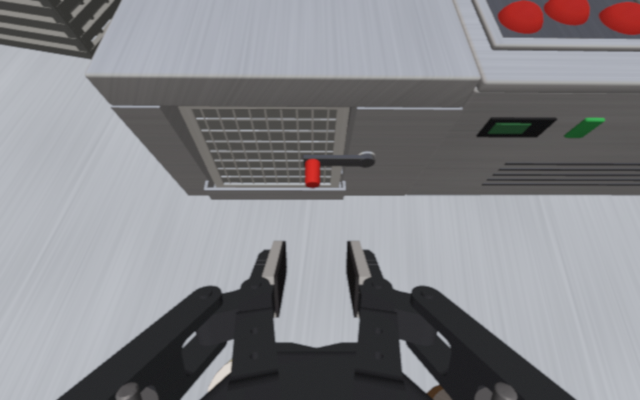

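The filter is home behind the level latch, with the knob at (313,172) and the gripper clear. Handing in.

```bash
python3 -c "
from plant import job;print(job.sign_off())"
```

```text
the job is handed in; nothing more can be done
None
```

The filter is refitted and leaning back against the rear stops, the latch is swung down to level across it, and the job was handed in after about 23 s of robot time. The boards, bottle and jar were not handled, but I did not re-measure them at the end.

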